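# Pack the finished driver board in its anti-static case

### The arm

A 6-joint arm with a two-finger parallel gripper is mounted at the origin on the work surface. World frame = base frame: x ahead of the robot, y to its left, z up, the work surface at z = 0. Lengths are in m, angles in rad, forces in N, time in s.
With the tool pointing down it reaches from about 0.3 to 0.875 m from the base axis. Payload 6.4 kg.
Tool frame: the origin (TCP) lies at the centre of the arm's flange, where the gripper is bolted on; the fingertips stand 173 mm ahead of it and the grasp point (between the pads) lies 155 mm ahead of it (ctrl.pinch_z is the distance from the TCP to the grasp point, in m); z points along the fingers, y is the direction in which the jaws open and shut (so a half turn about z gives the same grasp; the last joint's range is limited). The gripper opens to 85 mm and grips with 20 to 120 N. Pads are 22 mm wide; open, the fingers measure 114 mm over their backs; the gripper's body (76 mm by 85 mm) begins 54 mm behind the grasp point. The pads swing forward as they close: fully open they stand 13 mm farther back than shut.
Start: joints at [-1.33, 0.181, 1.607, -0, 1.354, -0.206], TCP at [0.248, -0.519, 0.405] pointing down, gripper open.
Joint ranges: [-2.99, 2.99], [-0.89, 2.07], [0.3, 2.58], [-1.14, 4.28], [0, 2.63], [-3.12, 3.12]. Speed limits (rad/s): [2.57, 2.57, 3.01, 3.14, 3.14, 3.14].

### API

Orientations are given as a unit quaternion [w, x, y, z].
In Python, from bench import ctrl gives the robot as it stands.
- The arm moves only by the tool drive_tool, never from a script. Its argument "commands" is a list that holds one entry, the list of rows, each a list of 7 numbers: the shift along the tool's x, y, z in units of 50 mm (1.0 is 50 mm), then the turn, a rotation vector about the tool's x, y, z in units of 8 degrees (1.0 is 8 degrees), then the closure in counts, from 0 (fully open) to 255 (shut). A call has 1 to 10 rows; each row shifts and turns the commanded pose from where the row before left it, along the tool's axes as they then stand; what a row does not reach is not made up. A row lasts 1/10 s, in which the tool goes at most 50 mm and 8.59 degrees, less where a joint would pass 70% of its speed; a pose out of reach is approached as far as the arm can. A call is refused whole if a number of a shift passes 1 or a number of a turn 1, either way. A call with a gripper value outside its range is refused whole. The fingers move at their own pace and stop on an object; the grip force is fixed at half the most. Time passes only in rows, so rows that do not move let the fingers close. It gives the time, the measured TCP pose, the force and the opening at its end, in the units of the state.
- ctrl.get_obs(): the state, without advancing time (a new reading comes with each control period).
- ctrl.camera(name): name is "side" or "top"; returns a dict with "pixels" (480x640x3 uint8, red, green, blue), "depth" (480x640 float32, m along the optical axis (not along the pixel's ray), 0 where there is no reading), "intrinsics" (3x3 intrinsics, pixels), "k1" (the pictures are not rectified: a ray, as slopes to the right and down, at radius r is drawn at 1 + k1 r^2 times it, then the intrinsics apply), "R" (3x3) and "t" (3): a world point X has camera coordinates R X + t. Camera axes: x right, y down, z forward; pixel columns grow to the right and rows downward; lengths in m; the calibration is good to about 2 mm. A picture is of the moment at which its call begins.
- ctrl.hand_in(): hands the job in, once; it reports no verdict.
The state is a dict: "time_s": time; "q": joint angles; "dq": joint speeds; "joint_efforts": joint torques, N m; "eef_pos": TCP position; "eef_rot": TCP orientation; "wrist_force": force on the tool from outside, world axes, zero at the start; "torque": the same for the moment, N m; "opening": opening from 0.0 (shut) to 1.0 (fully open).
Only numpy, scipy, OpenCV 4.12 (cv2) and the standard library are available. Lean on these libraries where they do the work, as an engineer would, in place of code of your own. Each camera call takes 0.05 s, during which the arm holds its last target. There are 200 camera calls.

### The job

Open the black clamshell case by its yellow tab, take the circuit board with the finned aluminium heat sink from the blue mat and set it down flat inside the case, heat sink up. Do not drop it in. Then close the lid fully.

Things in the scene. Friction and masses are not known exactly. Their poses are not given: they have to be found in the camera images.
- case_in (a point): Centre of the inner floor of the black clamshell case, 4 mm above the work surface. Case fixed to the bench; its x points from the front (tab) to the hinge, y along the hinge, z up. Lower shell 104 (x) x 128 (y) x 22 mm high, walls and floor 4 mm, inside 96 x 120 x 18 mm deep. The lid is a like shell, 22 mm high: shut, 36 mm of room inside.
- lid (a joint): Lid angle in rad: 0 shut, 1.57 upright, 1.9 at its stop; starts shut or slightly ajar. The hinge axis runs along the case's y, 52 mm from case_in along case +x and 18 mm above it. A stiff hinge, no latch: the lid stays where it is left and takes about 1 to 2 N at the tab to move.
- lid_tab (a point): Grip point of the yellow pull tab amid the lid's front: a flat bar 24 mm wide (along y, the hinge), 10 mm thick, standing 39 mm out. The point is mid-width, mid-thickness, 25 mm out from the lid's front, 129 mm from the hinge axis along the lid and 7 mm to its outer side; lid shut: 77 mm from case_in along case -x, 29 mm above the bench. Axes turn with the lid (shut: as the case's).
- driver_center (a point): Green circuit board, 64 (x) x 44 mm (y), 29 mm high, 90 g, with a silver finned heat sink 46 (x) x 30 mm (y) from 7 mm above its underside to the top, centred 3 mm to board -x. Point: mid-board, 14.5 mm above the underside; z up. On a 3 mm blue mat beside two unwanted green boards: one with a black block with yellow band, one with three blue cylinders.
Not all that is in view belongs to the job. What is shaped like the part that bears driver_center but pink is not meant. Of the things shaped like the part that bears case_in, the black one is meant.

How it is judged:
By the outcome, as a careful person would: the job done as asked, in the order asked, and still so for the second after the job is handed in, with the robot touching nothing.
It also fails if it takes over 62 s, if anything falls off the work surface, if the arm or the gripper's body presses on something with over 40 N, if the wrist force passes 120 N, or if a joint passes its speed limit or range.

## Working session

There is one attempt and no reset: what is moved stays moved. The work goes in short steps, Python scripts to look and compute and a tool call to move; the robot and the scene stay as the last step left them, time stands still between calls to the robot, and variables do not carry over. Pictures are saved under pics/ and viewed, about 8 in all and at most 12, crops included, and the job is handed in when it is done.

Besides the shell and the picture viewer there is one more tool, called after "Call:" as a command line: name --argument value ..., lists and objects as JSON in quotes. drive_tool: Moves the arm, as the interface text tells. Its arguments: {"type":"object","properties":{"commands":{"type":"array","items":{"type":"array","items":{"type":"array","items":{"type":"number"}}}}},"required":["commands"]}

```bash
mkdir -p pics; ls; cat > h.py <<'E'
import numpy as np, cv2
from bench import ctrl
def cam(n):
    c=ctrl.camera(n); return c
def cloud(c):
    K=c["intrinsics"];h,w=c["depth"].shape
    u,v=np.meshgrid(np.arange(w),np.arange(h))
    p=cv2.undistortPoints(np.stack([u,v],-1).reshape(-1,1,2).astype(float),np.array(K,float),np.array([c["k1"],0,0,0,0.]))[:,0]
    d=c["depth"].reshape(-1,1).astype(float)
    P=np.hstack([p,np.ones((len(p),1))])*d
    W=(P-c["t"])@np.array(c["R"])
    W[d[:,0]==0]=np.nan
    return W.reshape(h,w,3)
def save(c,name): cv2.imwrite("pics/"+name,np.ascontiguousarray(c["pixels"][:,:,::-1]))
E
python3 - <<'E'
from h import *
np.set_printoptions(precision=4,suppress=True)
o=ctrl.get_obs(); print(o, ctrl.pinch_z)
for n in("top","side"):
    c=cam(n); save(c,n+"1.png"); np.savez(n+"1.npz",**c)
    W=cloud(c); print(n,c["intrinsics"],c["k1"],c["R"],c["t"],-np.array(c["R"]).T@c["t"])
E
```

```text
pics
{'time_s': 0.0, 'q': array([-1.3303,  0.1815,  1.608 ,  0.    ,  1.3538, -0.2063]), 'dq': array([ 0.0004,  0.001 ,  0.001 ,  0.0023, -0.0037, -0.0009]), 'joint_efforts': array([  0.0003, -44.4866, -35.1335,  -0.0003,   0.0091,   0.    ]), 'eef_pos': array([ 0.2484, -0.5183,  0.4038]), 'eef_rot': array([-0.0009,  0.9751,  0.2215, -0.    ]), 'wrist_force': array([-0.58  , -0.4268, -0.4875]), 'torque': array([-0.0364,  0.0441, -0.0328]), 'opening': 0.9998015182838889} 0.1547
top [[536.8008   0.     324.0365]
 [  0.     536.8008 238.6446]
 [  0.       0.       1.    ]] -0.0068758049608573365 [[ 0.0236 -0.9997 -0.0007]
 [-0.9899 -0.0232 -0.1397]
 [ 0.1396  0.004  -0.9902]] [-0.0549  0.4987  0.8294] [ 0.3792 -0.0466  0.8909]
side [[620.0021   0.     327.8661]
 [  0.     620.0021 234.9788]
 [  0.       0.       1.    ]] -0.09990044155275954 [[-0.9765 -0.2157 -0.0008]
 [-0.1628  0.7396 -0.653 ]
 [ 0.1414 -0.6375 -0.7573]] [0.4726 0.1169 0.854 ] [0.3597 0.5599 0.7235]
```

View pics/top1.png

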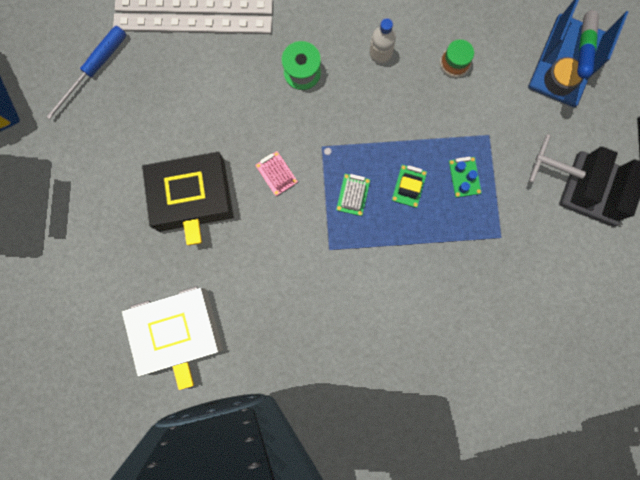

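View pics/side1.png

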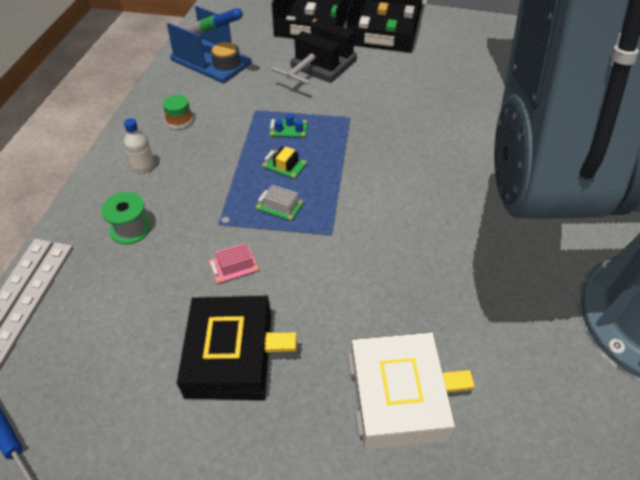

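The top view shows the black case at about (187,190) with its tab at (192,232). The heat-sink board is at (353,194), the leftmost on the mat. The pink decoy is at (277,173) and the white case at (170,330). Next I'll measure the first two.

```bash
python3 - <<'E'
from h import *
np.set_printoptions(precision=4,suppress=True)
def rect(P):
    r=cv2.minAreaRect((P[:,:2]*1000).astype(np.float32)); return np.round(r[0],1),np.round(r[1],1),round(r[2],1)
for n,boxes in (("top",dict(lid=(135,140,245,240),tab=(178,215,206,250),brd=(330,168,378,220),mat=(370,205,480,235))),("side",dict(lid=(170,290,275,405),tab=(262,325,302,360),brd=(250,178,310,222),mat=(290,140,330,150)))):
    c=dict(np.load(n+"1.npz")); W=cloud(c); hsv=cv2.cvtColor(c["pixels"],cv2.COLOR_RGB2HSV)
    for k,(a,b,e,f) in boxes.items():
        w=W[b:f,a:e].reshape(-1,3); s=hsv[b:f,a:e].reshape(-1,3)
        ok=np.isfinite(w[:,2])
        if k=="lid": m=ok&(w[:,2]>.036)
        elif k=="tab": m=ok&(s[:,0]>18)&(s[:,0]<35)&(s[:,1]>120)&(w[:,2]>.025)
        elif k=="brd":
            m=ok&(w[:,2]>.026); g=ok&(s[:,0]>40)&(s[:,0]<80)&(s[:,1]>90)
            gg=w[g]; print(n,"green",g.sum(),rect(gg),np.median(gg[:,2]), gg.mean(0))
            wh=ok&(s[:,1]<40)&(s[:,2]>200)&(w[:,2]<.024); print("white",wh.sum(),w[wh].mean(0))
        else: m=ok
        q=w[m]; print(n,k,m.sum(),rect(q),"z med/5/95",np.percentile(q[:,2],[50,5,95]),"mean",q.mean(0))
        if k in("lid",):
            # plane fit of the top
            A=np.c_[q[:,:2],np.ones(len(q))]; s_=np.linalg.lstsq(A,q[:,2],rcond=None)[0]; print(" plane",s_)
        if k=="brd": 
            d=q[:,:2]-q[:,:2].mean(0); print(" pca",np.linalg.svd(d,full_matrices=False)[1:])if 0 else None
E
python3 - <<'E'
import cv2
a=cv2.imread('pics/top1.png')
t=[cv2.resize(a[155:235,320:400],(400,400),interpolation=cv2.INTER_CUBIC),cv2.resize(a[145:255,135:245],(400,400),interpolation=cv2.INTER_CUBIC)]
cv2.imwrite('pics/crop1.png',cv2.hconcat(t))
E
```

```text
top lid 5394 (array([559.3, 180.1]), array([139. , 129.9]), 12.0) z med/5/95 [0.0462 0.0409 0.0502] mean [0.5701 0.1815 0.046 ]
 plane [-0.0234 -0.0039  0.0601]
top tab 392 (array([505.6, 170.7]), array([40.4, 29. ]), 11.4) z med/5/95 [0.0408 0.0373 0.0438] mean [0.5063 0.1681 0.0406]
top green 286 (array([580.2, -89.8]), array([44.7, 64.4]), 78.4) 0.009210025152727884 [ 0.5738 -0.0874  0.0089]
white 46 [ 0.6062 -0.0946  0.0162]
top brd 256 (array([577.2, -89.7]), array([30. , 46.7]), 78.2) z med/5/95 [0.0312 0.0285 0.0335] mean [ 0.5769 -0.0896  0.0311]
top mat 3290 (array([ 541. , -211.3]), array([ 50.7, 184.6]), 1.3) z med/5/95 [ 0.0024 -0.0001  0.005 ] mean [ 0.5409 -0.211   0.0024]
side lid 7636 (array([572.7, 184.1]), array([116.7, 130.4]), 12.4) z med/5/95 [0.0469 0.0413 0.0504] mean [0.5743 0.1905 0.0466]
 plane [-0.0382 -0.0189  0.0721]
side tab 622 (array([509. , 171.6]), array([39.6, 35.6]), 13.0) z med/5/95 [0.041  0.035  0.0445] mean [0.509  0.1732 0.0408]
side green 226 (array([579.8, -73.9]), array([71.7, 35.3]), 16.2) 0.008730183834129109 [ 0.578  -0.0739  0.0085]
white 10 [ 0.6117 -0.0934  0.0164]
side brd 450 (array([581.1, -86.7]), array([33.3, 47.3]), 78.3) z med/5/95 [0.03   0.027  0.0323] mean [ 0.5804 -0.086   0.0298]
side mat 398 (array([ 567.7, -232.2]), array([69.3, 60.3]), 14.7) z med/5/95 [ 0.0018 -0.0004  0.0039] mean [ 0.5715 -0.2463  0.0019]
```

View pics/crop1.png

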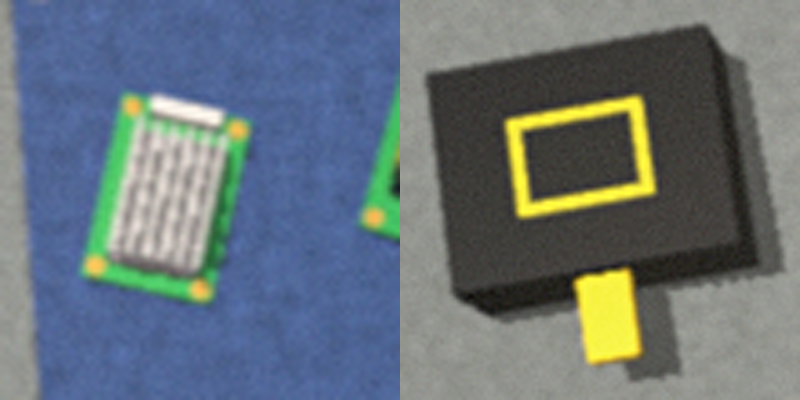

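The crop confirms the finned board, with its white connector at the far (+x) end, so board yaw is about −12°. It also shows the black lid slightly ajar. I'll refine the case pose, write the row planner and compute the approach.

```bash
cat >> h.py <<'E'
from scipy.spatial.transform import Rotation as Ro
def ori(yaw,tilt):  # deg; jaws along yaw+90, tilt>0 points outward along yaw dir
    c,s=np.cos(np.radians(yaw)),np.sin(np.radians(yaw)); ex=np.array([c,s,0]); ey=np.array([-s,c,0]); ez=np.array([0,0,1.])
    t=np.radians(tilt); z=np.sin(t)*ex-np.cos(t)*ez; x=np.cos(t)*ex+np.sin(t)*ez
    return Ro.from_matrix(np.c_[x,-ey,z])
def now():
    o=ctrl.get_obs(); q=o["eef_rot"]; R=Ro.from_quat([q[1],q[2],q[3],q[0]]); return o,np.array(o["eef_pos"]),R
def rows(way,g):
    """way: list of (grasp point, yaw, tilt, nrows); prints rows from the measured pose"""
    o,p,R=now(); out=[]
    for k,(gp,yaw,tilt,n) in enumerate(way):
        R1=ori(yaw,tilt); p1=np.array(gp)-R1.apply([0,0,ctrl.pinch_z])
        p0,R0=p.copy(),R; rv=(R0.inv()*R1).as_rotvec()
        for i in range(1,n+1):
            # interpolate the grasp point, not the flange
            Rt=R0*Ro.from_rotvec(rv*i/n); g0=p0+R0.apply([0,0,ctrl.pinch_z])
            pt=g0+(np.array(gp)-g0)*i/n-Rt.apply([0,0,ctrl.pinch_z])
            d=np.round(R.inv().apply(pt-p)/.05,2); w=np.round(np.degrees((R.inv()*Rt).as_rotvec())/8,2)
            p=p+R.apply(d*.05); R=R*Ro.from_rotvec(np.radians(w*8)); out.append([*(d+0.),*(w+0.),g])
    print("max",np.abs(np.array(out)[:,:6]).max())
    for i in range(0,len(out),10): print(str([[float(v) for v in r] for r in out[i:i+10]]).replace(" ",""))
def state():
    o,p,R=now(); gp=p+R.apply([0,0,ctrl.pinch_z]); z=R.apply([0,0,1])
    print("t",round(o["time_s"],2),"grasp",gp.round(4),"z",z.round(3),"F",np.round(o["wrist_force"],1),"open",round(o["opening"],3),"q",np.round(o["q"],2))
E
python3 - <<'E'
from h import *
np.set_printoptions(precision=4,suppress=True)
for n,(a,b,e,f) in (("top",(125,130,255,250)),("side",(165,280,300,410))):
    c=dict(np.load(n+"1.npz")); W=cloud(c); w=W[b:f,a:e].reshape(-1,3); s=cv2.cvtColor(c["pixels"],cv2.COLOR_RGB2HSV)[b:f,a:e].reshape(-1,3)
    yel=(s[:,0]>18)&(s[:,0]<35)&(s[:,1]>120)
    for yaw in (12,):
        r=np.radians(yaw); ex=np.array([np.cos(r),np.sin(r),0]); ey=np.array([-np.sin(r),np.cos(r),0])
        u=w@ex; v=w@ey; z=w[:,2]
        um=np.array([.565,.183,0])@ex
        lid=np.isfinite(z)&(z>.038)&~(yel&(u<um-.045))
        rc=cv2.minAreaRect((w[lid][:,:2]*1000).astype(np.float32)); print(n,"lid rect",rc)
        core=lid&(abs(u-um-.01)<.045); A=np.c_[u[core]-um,v[core],np.ones(core.sum())]; print(" slope",np.linalg.lstsq(A,z[core],rcond=None)[0])
        print(" u",np.percentile(u[lid],[.5,2,98,99.5]),"v",np.percentile(v[lid],[.5,2,98,99.5]))
        t=np.isfinite(z)&yel&(u<um-.045)&(z>.034); print(" tab u",np.percentile(u[t],[1,99]),"v",np.percentile(v[t],[1,50,99]),"z",np.median(z[t]))
E
```

```text
top lid rect ((566.7423095703125, 181.71371459960938), (123.83931732177734, 129.8975372314453), 12.044400215148926)
 slope [-0.0629  0.0005  0.0471]
 u [0.5486 0.5496 0.6512 0.6528] v [-0.0043 -0.0029  0.121   0.1229]
 tab u [0.5099 0.5452] v [0.0476 0.0591 0.0712] z 0.040937724287919024
side lid rect ((566.971923828125, 182.80677795410156), (128.51979064941406, 130.41134643554688), 12.400944709777832)
 slope [-0.0606 -0.0087  0.0482]
 u [0.5485 0.552  0.654  0.6558] v [-0.0024  0.0003  0.1248  0.1255]
 tab u [0.5137 0.5454] v [0.0494 0.0637 0.0739] z 0.041174881662676334
```

```bash
cat >> h.py <<'E'
YAW=12.1; _r=np.radians(YAW); EX=np.array([np.cos(_r),np.sin(_r),0]); EY=np.array([-np.sin(_r),np.cos(_r),0])
CASE=np.array([.575,.184,0.])
def cp(u,v,z): return CASE+u*EX+v*EY+np.array([0,0,z])   # case u,v, world z
def tab(a,out=.129): # tab point for lid angle a
    c,s=np.cos(a),np.sin(a); return cp(.052-out*c+.007*s,0,.022+out*s+.007*c)
E
python3 - <<'E'
from h import *
state(); print(tab(.06))
rows([(tab(.06)+[0,0,.10],12,30,26),(tab(.06)+[0,0,.04],12,30,4)],60)
E
```

```text
t 0.1 grasp [ 0.2483 -0.5181  0.2492] z [-0.     0.002 -1.   ] F [-0.2 -0.6 -0.8] open 1.003 q [-1.33  0.18  1.61 -0.    1.35 -0.21]
[0.50034809 0.16799602 0.03672276]
max 0.48
[[0.34,-0.4,0.09,-0.02,0.14,0.06,60.0],[0.34,-0.4,0.09,-0.02,0.15,0.07,60.0],[0.33,-0.41,0.1,-0.01,0.14,0.06,60.0],[0.32,-0.41,0.11,-0.02,0.14,0.07,60.0],[0.32,-0.42,0.12,-0.02,0.15,0.06,60.0],[0.31,-0.42,0.12,-0.02,0.14,0.06,60.0],[0.31,-0.42,0.13,-0.01,0.14,0.07,60.0],[0.3,-0.42,0.13,-0.02,0.15,0.06,60.0],[0.29,-0.43,0.14,-0.02,0.14,0.06,60.0],[0.29,-0.44,0.15,-0.02,0.14,0.07,60.0]]
[[0.28,-0.43,0.15,-0.01,0.15,0.06,60.0],[0.27,-0.44,0.16,-0.02,0.14,0.07,60.0],[0.27,-0.44,0.17,-0.02,0.15,0.06,60.0],[0.26,-0.45,0.16,-0.02,0.14,0.06,60.0],[0.25,-0.45,0.18,-0.01,0.14,0.07,60.0],[0.24,-0.45,0.18,-0.02,0.15,0.06,60.0],[0.24,-0.46,0.18,-0.02,0.14,0.06,60.0],[0.23,-0.46,0.19,-0.02,0.14,0.07,60.0],[0.22,-0.46,0.2,-0.01,0.15,0.06,60.0],[0.21,-0.46,0.2,-0.02,0.14,0.07,60.0]]
[[0.21,-0.47,0.2,-0.02,0.14,0.06,60.0],[0.19,-0.47,0.21,-0.02,0.15,0.06,60.0],[0.19,-0.48,0.21,-0.01,0.14,0.07,60.0],[0.18,-0.47,0.21,-0.02,0.14,0.06,60.0],[0.17,-0.48,0.22,-0.02,0.15,0.06,60.0],[0.16,-0.48,0.22,-0.02,0.14,0.07,60.0],[-0.15,0.0,0.26,0.0,0.0,0.0,60.0],[-0.15,0.0,0.26,0.0,0.0,0.0,60.0],[-0.15,0.0,0.26,0.0,0.0,0.0,60.0],[-0.14,0.0,0.26,0.0,0.0,0.0,60.0]]
```

Call:
drive_tool --commands '[[[0.34, -0.4, 0.09, -0.02, 0.14, 0.06, 60], [0.34, -0.4, 0.09, -0.02, 0.15, 0.07, 60], [0.33, -0.41, 0.1, -0.01, 0.14, 0.06, 60], [0.32, -0.41, 0.11, -0.02, 0.14, 0.07, 60], [0.32, -0.42, 0.12, -0.02, 0.15, 0.06, 60], [0.31, -0.42, 0.12, -0.02, 0.14, 0.06, 60], [0.31, -0.42, 0.13, -0.01, 0.14, 0.07, 60], [0.3, -0.42, 0.13, -0.02, 0.15, 0.06, 60], [0.29, -0.43, 0.14, -0.02, 0.14, 0.06, 60], [0.29, -0.44, 0.15, -0.02, 0.14, 0.07, 60]]]'

```text
time_s: 1.1
eef_pos: [0.3156, -0.262, 0.3575]
eef_rot: [-0.01, 0.979, 0.176, 0.1]
wrist_force: [0.7, -0.3, -0.2]
opening: 0.765
```

Call:
drive_tool --commands '[[[0.28, -0.43, 0.15, -0.01, 0.15, 0.06, 60], [0.27, -0.44, 0.16, -0.02, 0.14, 0.07, 60], [0.27, -0.44, 0.17, -0.02, 0.15, 0.06, 60], [0.26, -0.45, 0.16, -0.02, 0.14, 0.06, 60], [0.25, -0.45, 0.18, -0.01, 0.14, 0.07, 60], [0.24, -0.45, 0.18, -0.02, 0.15, 0.06, 60], [0.24, -0.46, 0.18, -0.02, 0.14, 0.06, 60], [0.23, -0.46, 0.19, -0.02, 0.14, 0.07, 60], [0.22, -0.46, 0.2, -0.01, 0.15, 0.06, 60], [0.21, -0.46, 0.2, -0.02, 0.14, 0.07, 60]]]'

```text
time_s: 2.1
eef_pos: [0.3833, -0.0041, 0.3045]
eef_rot: [-0.021, 0.971, 0.13, 0.2]
wrist_force: [0.3, -0.5, -0.5]
opening: 0.76
```

Call:
drive_tool --commands '[[[0.21, -0.47, 0.2, -0.02, 0.14, 0.06, 60], [0.19, -0.47, 0.21, -0.02, 0.15, 0.06, 60], [0.19, -0.48, 0.21, -0.01, 0.14, 0.07, 60], [0.18, -0.47, 0.21, -0.02, 0.14, 0.06, 60], [0.17, -0.48, 0.22, -0.02, 0.15, 0.06, 60], [0.16, -0.48, 0.22, -0.02, 0.14, 0.07, 60], [0, 0, 0, 0, 0, 0, 60], [0, 0, 0, 0, 0, 0, 60]]]'

```text
time_s: 2.9
eef_pos: [0.4241, 0.1518, 0.27]
eef_rot: [-0.026, 0.961, 0.102, 0.257]
wrist_force: [-0.9, -0.1, -0.0]
opening: 0.769
```

```bash
python3 - <<'E'
from h import *
state(); a=.06
rows([(tab(a)+[0,0,.04],12,30,4),(tab(a),12,30,5)],60)
E
```

```text
t 2.9 grasp [0.4995 0.1677 0.1359] z [ 0.488  0.103 -0.867] F [-0.9 -0.1 -0. ] open 0.769 q [ 0.05 -0.05  2.21  0.17  0.48  1.28]
max 0.26
[[-0.15,0.0,0.26,0.0,0.0,0.0,60.0],[-0.14,0.0,0.26,0.0,0.01,0.01,60.0],[-0.15,0.0,0.26,0.0,0.0,0.0,60.0],[-0.14,0.0,0.25,0.01,0.0,0.01,60.0],[-0.08,0.0,0.14,0.0,0.0,0.0,60.0],[-0.08,0.0,0.14,0.0,0.0,0.0,60.0],[-0.08,0.0,0.14,0.0,0.0,0.0,60.0],[-0.08,0.0,0.14,0.0,0.0,0.0,60.0],[-0.08,0.0,0.14,0.0,0.0,0.0,60.0]]
```

Call:
drive_tool --commands '[[[-0.15, 0, 0.26, 0, 0, 0, 60], [-0.14, 0, 0.26, 0, 0, 0, 60], [-0.15, 0, 0.26, 0, 0, 0, 60], [-0.14, 0, 0.25, 0, 0, 0, 60], [-0.08, 0, 0.14, 0, 0, 0, 60], [-0.08, 0, 0.14, 0, 0, 0, 60], [-0.08, 0, 0.14, 0, 0, 0, 60], [-0.08, 0, 0.14, 0, 0, 0, 60], [-0.08, 0, 0.14, 0, 0, 0, 60], [0, 0, 0, 0, 0, 0, 60]]]'

```text
time_s: 3.9
eef_pos: [0.425, 0.1512, 0.1703]
eef_rot: [-0.026, 0.961, 0.101, 0.257]
wrist_force: [-0.1, 0.6, 0.6]
opening: 0.768
```

```bash
python3 - <<'E'
from h import *
state(); a=cam("top"); b=cam("side")
t=[cv2.resize(x["pixels"][r:r+150,c:c+190,::-1],(400,316)) for x,r,c in((a,140,115),(b,260,160))]
cv2.imwrite("pics/g1.png",cv2.hconcat(t))
E
```

```text
t 3.9 grasp [0.5005 0.1669 0.0362] z [ 0.488  0.102 -0.867] F [-0.1  0.6  0.6] open 0.768 q [0.05 0.21 2.22 0.38 0.21 1.06]
```

View pics/g1.png

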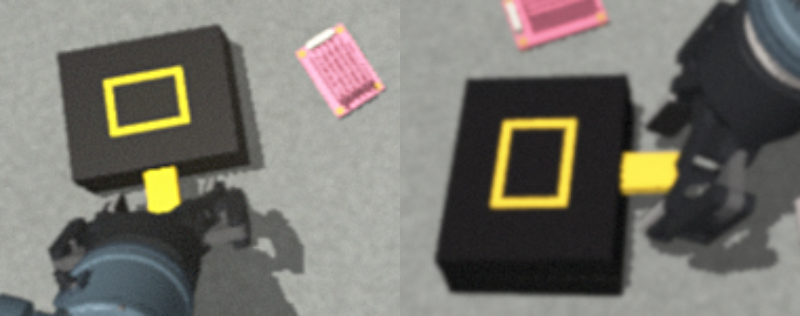

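The two fingers straddle the tab evenly (crop positions (160,190) and (650,170)). Closing now.

Call:
drive_tool --commands '[[[0, 0, 0, 0, 0, 0, 255], [0, 0, 0, 0, 0, 0, 255], [0, 0, 0, 0, 0, 0, 255], [0, 0, 0, 0, 0, 0, 255], [0, 0, 0, 0, 0, 0, 255], [0, 0, 0, 0, 0, 0, 255]]]'

```text
time_s: 4.6
eef_pos: [0.4252, 0.1521, 0.1715]
eef_rot: [-0.027, 0.961, 0.101, 0.257]
wrist_force: [-0.1, 9.1, 0.8]
opening: 0.27
```

```bash
cat >> h.py <<'E'
def arc(a0,a1,t0,t1,n,g,d0=(0,0,0)):
    way=[]
    for i in range(1,n+1):
        f=i/n; a=a0+(a1-a0)*f; way.append((tab(a),YAW,t0+(t1-t0)*f,1))
    rows(way,g)
E
python3 - <<'E'
from h import *
state(); arc(.06,1.72,30,-30,40,255)
E
```

```text
t 4.6 grasp [0.5009 0.1681 0.0375] z [ 0.489  0.103 -0.866] F [-0.1  9.1  0.8] open 0.27 q [0.05 0.2  2.22 0.38 0.21 1.06]
max 0.19
[[0.13,0.0,-0.08,0.01,-0.19,-0.01,255.0],[0.15,0.0,-0.08,0.0,-0.18,0.0,255.0],[0.15,0.0,-0.08,0.0,-0.19,0.0,255.0],[0.15,0.0,-0.08,0.0,-0.19,0.0,255.0],[0.15,0.0,-0.08,0.0,-0.19,0.0,255.0],[0.15,0.0,-0.08,0.0,-0.18,0.0,255.0],[0.16,0.01,-0.08,0.0,-0.19,0.0,255.0],[0.15,0.0,-0.07,0.0,-0.19,0.0,255.0],[0.16,0.0,-0.08,0.0,-0.19,0.0,255.0],[0.16,0.0,-0.07,0.0,-0.18,0.0,255.0]]
[[0.15,0.0,-0.07,0.0,-0.19,0.0,255.0],[0.16,0.0,-0.08,0.0,-0.19,0.0,255.0],[0.17,0.0,-0.07,0.0,-0.19,0.0,255.0],[0.16,0.0,-0.07,0.0,-0.18,0.0,255.0],[0.16,0.0,-0.06,0.0,-0.19,0.0,255.0],[0.16,0.0,-0.07,0.0,-0.19,0.0,255.0],[0.17,0.0,-0.06,0.0,-0.19,0.0,255.0],[0.17,0.0,-0.07,0.0,-0.18,0.0,255.0],[0.16,0.0,-0.06,0.0,-0.19,0.0,255.0],[0.17,0.0,-0.06,0.0,-0.19,0.0,255.0]]
[[0.17,0.0,-0.06,0.0,-0.19,0.0,255.0],[0.17,0.0,-0.06,0.0,-0.18,0.0,255.0],[0.17,0.0,-0.06,0.0,-0.19,0.0,255.0],[0.17,0.0,-0.05,0.0,-0.19,0.0,255.0],[0.18,0.0,-0.06,0.0,-0.19,0.0,255.0],[0.17,0.0,-0.05,0.0,-0.18,0.0,255.0],[0.17,0.0,-0.05,0.0,-0.19,0.0,255.0],[0.18,0.0,-0.05,0.0,-0.19,0.0,255.0],[0.17,0.0,-0.05,0.0,-0.19,0.0,255.0],[0.18,0.0,-0.05,0.0,-0.18,0.0,255.0]]
[[0.18,0.0,-0.05,0.0,-0.19,0.0,255.0],[0.18,0.0,-0.04,0.0,-0.19,0.0,255.0],[0.18,0.0,-0.04,0.0,-0.19,0.0,255.0],[0.18,0.0,-0.04,0.0,-0.18,0.0,255.0],[0.18,0.0,-0.04,0.0,-0.19,0.0,255.0],[0.18,0.0,-0.04,0.0,-0.19,0.0,255.0],[0.18,0.0,-0.04,0.0,-0.19,0.0,255.0],[0.18,0.0,-0.03,0.0,-0.18,0.0,255.0],[0.18,0.0,-0.04,0.0,-0.19,0.0,255.0],[0.18,0.0,-0.03,0.0,-0.19,0.0,255.0]]
```

Call:
drive_tool --commands '[[[0.14, -0.02, -0.08, 0, -0.19, 0, 255], [0.15, 0, -0.08, 0, -0.18, 0, 255], [0.15, 0, -0.08, 0, -0.19, 0, 255], [0.15, 0, -0.08, 0, -0.19, 0, 255], [0.15, 0, -0.08, 0, -0.19, 0, 255], [0.15, 0, -0.08, 0, -0.18, 0, 255], [0.16, 0, -0.08, 0, -0.19, 0, 255], [0.15, 0, -0.07, 0, -0.19, 0, 255], [0.16, 0, -0.08, 0, -0.19, 0, 255], [0.16, 0, -0.07, 0, -0.18, 0, 255]]]'

```text
time_s: 5.6
eef_pos: [0.4777, 0.1637, 0.2359]
eef_rot: [-0.013, 0.986, 0.104, 0.128]
wrist_force: [2.3, 1.0, -8.1]
opening: 0.268
```

```bash
python3 - <<'E'
from h import *
state(); print(tab(.06+1.66/4))
E
```

```text
t 5.6 grasp [0.5165 0.1717 0.0863] z [ 0.251  0.052 -0.967] F [ 2.3  1.  -8.1] open 0.268 q [0.09 0.19 2.   0.05 0.7  1.42]
[0.51680489 0.17152405 0.08722171]
```

Tracking well, with only about 8 N. Continuing the arc.

Call:
drive_tool --commands '[[[0.15, 0, -0.07, 0, -0.19, 0, 255], [0.16, 0, -0.08, 0, -0.19, 0, 255], [0.17, 0, -0.07, 0, -0.19, 0, 255], [0.16, 0, -0.07, 0, -0.18, 0, 255], [0.16, 0, -0.06, 0, -0.19, 0, 255], [0.16, 0, -0.07, 0, -0.19, 0, 255], [0.17, 0, -0.06, 0, -0.19, 0, 255], [0.17, 0, -0.07, 0, -0.18, 0, 255], [0.16, 0, -0.06, 0, -0.19, 0, 255], [0.17, 0, -0.06, 0, -0.19, 0, 255]]]'

```text
time_s: 6.6
eef_pos: [0.5506, 0.1793, 0.2793]
eef_rot: [0.001, 0.995, 0.104, -0.004]
wrist_force: [-3.2, -1.4, -4.8]
opening: 0.267
```

```bash
python3 - <<'E'
from h import *
state(); print(tab(.06+1.66/2)); arc(.06+.83,1.72,0,-30,20,255)
E
```

```text
t 6.6 grasp [0.5494 0.1787 0.1246] z [-0.007 -0.003 -1.   ] F [-3.2 -1.4 -4.8] open 0.267 q [ 0.11  0.33  1.69 -0.    1.12  1.47]
[0.5517731  0.17902058 0.12664814]
max 0.19
[[0.19,0.01,-0.1,0.01,-0.13,-0.01,255.0],[0.17,0.0,-0.06,0.0,-0.19,0.0,255.0],[0.17,0.0,-0.06,0.0,-0.19,0.0,255.0],[0.17,0.0,-0.05,0.0,-0.18,0.0,255.0],[0.18,0.0,-0.06,0.0,-0.19,0.0,255.0],[0.17,0.0,-0.05,0.0,-0.19,0.0,255.0],[0.17,0.0,-0.05,0.0,-0.19,0.0,255.0],[0.18,0.0,-0.05,0.0,-0.18,0.0,255.0],[0.17,0.0,-0.05,0.0,-0.19,0.0,255.0],[0.18,0.0,-0.05,0.0,-0.19,0.0,255.0]]
[[0.18,0.0,-0.05,0.0,-0.19,0.0,255.0],[0.18,0.0,-0.04,0.0,-0.18,0.0,255.0],[0.18,0.0,-0.04,0.0,-0.19,0.0,255.0],[0.18,0.0,-0.04,0.0,-0.19,0.0,255.0],[0.18,0.0,-0.04,0.0,-0.19,0.0,255.0],[0.18,0.0,-0.04,0.0,-0.18,0.0,255.0],[0.18,0.0,-0.04,0.0,-0.19,0.0,255.0],[0.18,0.0,-0.03,0.0,-0.19,0.0,255.0],[0.18,0.0,-0.04,0.0,-0.19,0.0,255.0],[0.18,0.0,-0.03,0.0,-0.18,0.0,255.0]]
```

Call:
drive_tool --commands '[[[0.17, 0, -0.07, 0, -0.18, 0, 255], [0.17, 0, -0.06, 0, -0.19, 0, 255], [0.17, 0, -0.06, 0, -0.19, 0, 255], [0.17, 0, -0.05, 0, -0.18, 0, 255], [0.18, 0, -0.06, 0, -0.19, 0, 255], [0.17, 0, -0.05, 0, -0.19, 0, 255], [0.17, 0, -0.05, 0, -0.19, 0, 255], [0.18, 0, -0.05, 0, -0.18, 0, 255], [0.17, 0, -0.05, 0, -0.19, 0, 255], [0.18, 0, -0.05, 0, -0.19, 0, 255]]]'

```text
time_s: 7.6
eef_pos: [0.6377, 0.1977, 0.2964]
eef_rot: [0.015, 0.986, 0.103, -0.133]
wrist_force: [-4.7, -1.1, -4.1]
opening: 0.267
```

Call:
drive_tool --commands '[[[0.18, 0, -0.05, 0, -0.19, 0, 255], [0.18, 0, -0.04, 0, -0.18, 0, 255], [0.18, 0, -0.04, 0, -0.19, 0, 255], [0.18, 0, -0.04, 0, -0.19, 0, 255], [0.18, 0, -0.04, 0, -0.19, 0, 255], [0.18, 0, -0.04, 0, -0.18, 0, 255], [0.18, 0, -0.04, 0, -0.19, 0, 255], [0.18, 0, -0.03, 0, -0.19, 0, 255], [0.18, 0, -0.04, 0, -0.19, 0, 255], [0.18, 0, -0.03, 0, -0.18, 0, 255]]]'

```text
time_s: 8.6
eef_pos: [0.7265, 0.2164, 0.2814]
eef_rot: [0.028, 0.96, 0.1, -0.26]
wrist_force: [-5.0, -1.5, -1.3]
opening: 0.264
```

```bash
python3 - <<'E'
from h import *
state(); print(tab(1.72)); a=cam("top"); b=cam("side")
t=[cv2.resize(x["pixels"][r:r+180,c:c+228,::-1],(400,316)) for x,r,c in((a,110,115),(b,230,130))]
cv2.imwrite("pics/g2.png",cv2.hconcat(t))
E
```

```text
t 8.6 grasp [0.6501 0.2    0.1478] z [-0.494 -0.106 -0.863] F [-5.  -1.5 -1.3] open 0.264 q [ 0.14  0.87  0.9  -0.04  1.9   1.5 ]
[0.65136308 0.20037083 0.14852622]
```

View pics/g2.png

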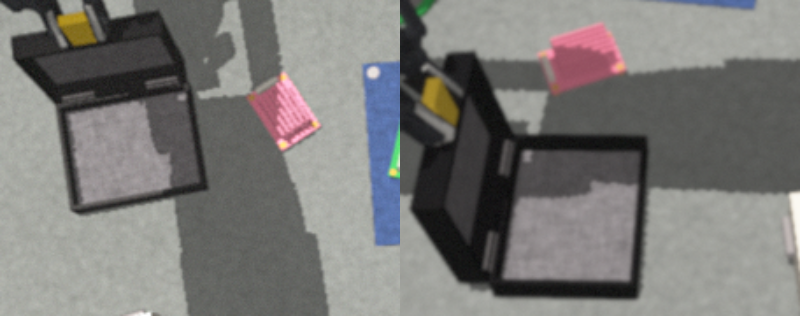

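Both views show the lid standing open at about 1.7 rad with the case empty. The tab is still gripped, at (75,28) in the left half. I'll release, back off and go to the board.

Call:
drive_tool --commands '[[[0, 0, 0, 0, 0, 0, 110], [0, 0, 0, 0, 0, 0, 110], [0, 0, 0, 0, 0, 0, 110], [0, 0, -0.3, 0, 0, 0, 110], [0, 0, -0.4, 0, 0, 0, 110], [0, 0, -0.4, 0, 0, 0, 100], [0, 0, -0.4, 0, 0, 0, 90], [0, 0, -0.4, 0, 0, 0, 80], [0, 0, -0.4, 0, 0, 0, 80]]]'

```text
time_s: 9.6
eef_pos: [0.7835, 0.2287, 0.3847]
eef_rot: [0.028, 0.961, 0.101, -0.256]
wrist_force: [0.4, -0.7, -0.4]
opening: 0.684
```

```bash
python3 - <<'E'
from h import *
state(); rows([([.582,-.0885,.14],-11.8,0,18),([.582,-.0885,.06],-11.8,0,5)],80)
E
```

```text
t 9.6 grasp [0.7084 0.2125 0.2504] z [-0.486 -0.105 -0.868] F [ 0.4 -0.7 -0.4] open 0.684 q [ 0.15  0.97  0.53 -0.04  2.16  1.49]
max 0.37
[[-0.21,0.32,0.21,0.04,0.2,0.16,80.0],[-0.2,0.32,0.21,0.05,0.21,0.16,80.0],[-0.21,0.32,0.2,0.04,0.2,0.16,80.0],[-0.2,0.33,0.19,0.04,0.21,0.16,80.0],[-0.2,0.33,0.19,0.05,0.2,0.17,80.0],[-0.2,0.33,0.19,0.04,0.2,0.16,80.0],[-0.2,0.34,0.18,0.05,0.21,0.16,80.0],[-0.19,0.34,0.17,0.04,0.2,0.16,80.0],[-0.2,0.35,0.17,0.04,0.2,0.16,80.0],[-0.19,0.35,0.17,0.05,0.21,0.16,80.0]]
[[-0.19,0.35,0.16,0.04,0.2,0.16,80.0],[-0.18,0.35,0.16,0.04,0.21,0.16,80.0],[-0.18,0.36,0.15,0.05,0.2,0.16,80.0],[-0.18,0.36,0.14,0.04,0.2,0.17,80.0],[-0.17,0.36,0.14,0.05,0.21,0.16,80.0],[-0.17,0.37,0.14,0.04,0.2,0.16,80.0],[-0.17,0.37,0.13,0.04,0.2,0.16,80.0],[-0.16,0.37,0.13,0.05,0.21,0.16,80.0],[0.0,0.0,0.32,0.0,0.0,0.0,80.0],[0.0,0.0,0.32,0.0,0.0,0.0,80.0]]
[[0.0,0.0,0.32,0.0,0.0,0.0,80.0],[0.0,0.0,0.32,0.0,0.0,0.0,80.0],[0.0,0.0,0.32,0.0,0.0,0.0,80.0]]
```

Call:
drive_tool --commands '[[[-0.21, 0.32, 0.21, 0.04, 0.2, 0.16, 80], [-0.2, 0.32, 0.21, 0.05, 0.21, 0.16, 80], [-0.21, 0.32, 0.2, 0.04, 0.2, 0.16, 80], [-0.2, 0.33, 0.19, 0.04, 0.21, 0.16, 80], [-0.2, 0.33, 0.19, 0.05, 0.2, 0.17, 80], [-0.2, 0.33, 0.19, 0.04, 0.2, 0.16, 80], [-0.2, 0.34, 0.18, 0.05, 0.21, 0.16, 80], [-0.19, 0.34, 0.17, 0.04, 0.2, 0.16, 80], [-0.2, 0.35, 0.17, 0.04, 0.2, 0.16, 80], [-0.19, 0.35, 0.17, 0.05, 0.21, 0.16, 80]]]'

```text
time_s: 10.6
eef_pos: [0.6727, 0.0477, 0.339]
eef_rot: [0.013, 0.993, -0.013, -0.114]
wrist_force: [-0.7, -0.2, 0.2]
opening: 0.684
```

Call:
drive_tool --commands '[[[-0.19, 0.35, 0.16, 0.04, 0.2, 0.16, 80], [-0.18, 0.35, 0.16, 0.04, 0.21, 0.16, 80], [-0.18, 0.36, 0.15, 0.05, 0.2, 0.16, 80], [-0.18, 0.36, 0.14, 0.04, 0.2, 0.17, 80], [-0.17, 0.36, 0.14, 0.05, 0.21, 0.16, 80], [-0.17, 0.37, 0.14, 0.04, 0.2, 0.16, 80], [-0.17, 0.37, 0.13, 0.04, 0.2, 0.16, 80], [-0.16, 0.37, 0.13, 0.05, 0.21, 0.16, 80], [0, 0, 0, 0, 0, 0, 80], [0, 0, 0, 0, 0, 0, 80]]]'

```text
time_s: 11.6
eef_pos: [0.5817, -0.0886, 0.2943]
eef_rot: [0.0, 0.995, -0.103, -0.0]
wrist_force: [-0.3, 0.1, 1.5]
opening: 0.69
```

```bash
python3 - <<'E'
from h import *
state(); rows([([.582,-.0885,.06],-11.8,0,7),([.582,-.0885,.031],-11.8,0,6)],80)
E
```

```text
t 11.6 grasp [ 0.5816 -0.0886  0.1396] z [-0.001 -0.    -1.   ] F [-0.3  0.1  1.5] open 0.69 q [-0.35  0.33  1.66 -0.    1.15  1.42]
max 0.23
[[0.0,0.0,0.23,0.0,0.0,0.0,80.0],[0.0,0.0,0.23,0.0,0.0,0.0,80.0],[0.0,0.0,0.22,0.0,0.0,0.0,80.0],[0.0,0.0,0.23,0.0,0.0,0.0,80.0],[0.0,0.0,0.23,0.0,0.0,0.0,80.0],[0.01,0.0,0.23,0.0,0.0,0.0,80.0],[0.0,0.0,0.22,0.0,0.0,0.0,80.0],[0.0,0.0,0.1,0.0,0.0,0.0,80.0],[0.0,0.0,0.09,0.0,0.0,0.0,80.0],[0.0,0.0,0.1,0.0,0.0,0.0,80.0]]
[[0.0,0.0,0.1,0.0,0.0,0.0,80.0],[0.0,0.0,0.1,0.0,0.0,0.0,80.0],[0.0,0.0,0.09,0.0,0.0,0.0,80.0]]
```

Call:
drive_tool --commands '[[[0, 0, 0.23, 0, 0, 0, 80], [0, 0, 0.23, 0, 0, 0, 80], [0, 0, 0.22, 0, 0, 0, 80], [0, 0, 0.23, 0, 0, 0, 80], [0, 0, 0.23, 0, 0, 0, 80], [0, 0, 0.23, 0, 0, 0, 80], [0, 0, 0.22, 0, 0, 0, 80], [0, 0, 0, 0, 0, 0, 80]]]'

```text
time_s: 12.4
eef_pos: [0.5807, -0.0882, 0.2118]
eef_rot: [-0.0, 0.995, -0.103, -0.003]
wrist_force: [-0.5, -0.2, -0.9]
opening: 0.687
```

```bash
python3 - <<'E'
from h import *
state(); a=cam("top"); b=cam("side")
t=[cv2.resize(x["pixels"][r:r+100,c:c+126,::-1],(400,316)) for x,r,c in((a,140,290),(b,150,220))]
cv2.imwrite("pics/g3.png",cv2.hconcat(t))
E
```

```text
t 12.4 grasp [ 0.5799 -0.088   0.0571] z [-0.005  0.001 -1.   ] F [-0.5 -0.2 -0.9] open 0.687 q [-0.35  0.45  1.69 -0.    1.    1.42]
```

View pics/g3.png

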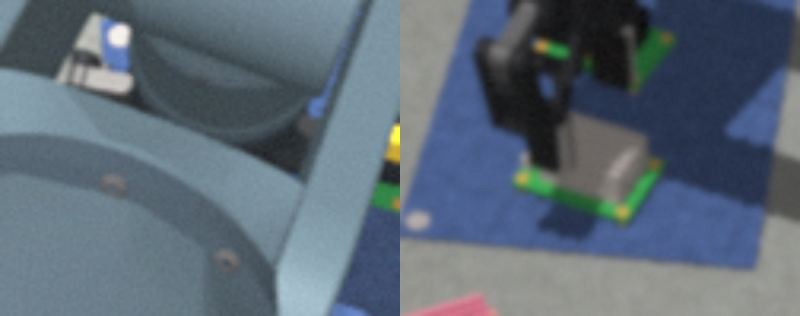

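The side crop shows the near finger at (540,150) just in front of the heat sink at (600,150). I'll check alignment numerically from the depth before going down.

```bash
python3 - <<'E'
from h import *
np.set_printoptions(precision=4,suppress=True)
state(); c=cam("side"); W=cloud(c); hsv=cv2.cvtColor(c["pixels"],cv2.COLOR_RGB2HSV)
w=W.reshape(-1,3); s=hsv.reshape(-1,3); o,p,R=now(); g=p+R.apply([0,0,ctrl.pinch_z])
L=(w-g)@R.as_matrix()  # tool coords about the grasp point
near=np.isfinite(w[:,2])&(np.abs(L[:,0])<.05)&(np.abs(L[:,1])<.08)
f=near&(s[:,2]<70)&(w[:,2]>.037)&(w[:,2]<.065)
for sg in(-1,1):
    q=L[f&(np.sign(L[:,1])==sg)]; print("finger",sg,len(q),np.percentile(q,[3,50,97],axis=0) if len(q) else "")
k=near&(s[:,1]<45)&(w[:,2]>.028)&(w[:,2]<.036)&(s[:,2]>80); q=L[k]; print("sink",len(q),np.percentile(q,[2,50,98],axis=0))
gr=near&(s[:,0]>40)&(s[:,0]<80)&(s[:,1]>90)&(w[:,2]<.02); q=L[gr]; print("green",len(q),np.percentile(q,[2,50,98],axis=0))
E
```

```text
t 12.5 grasp [ 0.5812 -0.0885  0.059 ] z [-0.002  0.    -1.   ] F [ 0.5 -0.6  0.3] open 0.685 q [-0.35  0.45  1.69 -0.    1.    1.42]
finger -1 44 [[-0.0052 -0.0463 -0.0047]
 [-0.0024 -0.0436  0.0007]
 [ 0.0057 -0.0379  0.0073]]
finger 1 125 [[-0.009   0.0252 -0.0039]
 [ 0.001   0.0275  0.0051]
 [ 0.0127  0.0301  0.0143]]
sink 270 [[-0.0238 -0.0171  0.0266]
 [-0.0078  0.0003  0.0292]
 [ 0.0135  0.0139  0.0315]]
green 246 [[-0.03   -0.0237  0.0476]
 [-0.0059 -0.0172  0.0506]
 [ 0.03    0.0781  0.0571]]
```

The fingers straddle the sink and the board is centred under the grasp to about 2 mm. Descending and gripping.

Call:
drive_tool --commands '[[[0, 0, 0.1, 0, 0, 0, 80], [0, 0, 0.1, 0, 0, 0, 80], [0, 0, 0.1, 0, 0, 0, 80], [0, 0, 0.1, 0, 0, 0, 80], [0, 0, 0.1, 0, 0, 0, 80], [0, 0, 0.05, 0, 0, 0, 80], [0, 0, 0, 0, 0, 0, 80], [0, 0, 0, 0, 0, 0, 80]]]'

```text
time_s: 13.35
eef_pos: [0.5815, -0.0885, 0.1865]
eef_rot: [0.0, 0.995, -0.103, -0.001]
wrist_force: [0.1, -0.5, 0.4]
opening: 0.691
```

```bash
python3 -c "
from h import *
state()"
```

```text
t 13.35 grasp [ 0.5812 -0.0885  0.0318] z [-0.002  0.    -1.   ] F [ 0.1 -0.5  0.4] open 0.691 q [-0.35  0.49  1.7  -0.    0.95  1.42]
```

Call:
drive_tool --commands '[[[0, 0, 0, 0, 0, 0, 120], [0, 0, 0, 0, 0, 0, 150], [0, 0, 0, 0, 0, 0, 170], [0, 0, 0, 0, 0, 0, 255], [0, 0, 0, 0, 0, 0, 255], [0, 0, 0, 0, 0, 0, 255], [0, 0, 0, 0, 0, 0, 255]]]'

```text
time_s: 14.05
eef_pos: [0.5818, -0.0886, 0.187]
eef_rot: [0.0, 0.995, -0.103, -0.0]
wrist_force: [-0.4, 0.8, 5.1]
opening: 0.335
```

```bash
python3 - <<'E'
from h import *
state(); o,p,R=now(); g=p+R.apply([0,0,.1547])
t=cp(-.004,0,.12)
rows([(g+[0,0,.02],-11.8,0,5),(g+[0,0,.10],-11.8,0,5),(t,YAW,0,20)],255)
E
```

```text
t 14.05 grasp [ 0.5817 -0.0886  0.0323] z [-0.001 -0.    -1.   ] F [-0.4  0.8  5.1] open 0.335 q [-0.35  0.49  1.7  -0.    0.95  1.42]
max 0.32
[[0.0,0.0,-0.08,0.0,0.0,0.0,255.0],[0.0,0.0,-0.08,0.0,0.0,0.0,255.0],[0.0,0.0,-0.08,0.0,0.0,0.0,255.0],[0.0,0.0,-0.08,0.0,0.0,0.0,255.0],[0.0,0.0,-0.08,0.0,0.01,0.0,255.0],[0.0,0.0,-0.32,0.0,0.0,0.0,255.0],[0.0,0.0,-0.32,0.0,0.0,0.0,255.0],[0.0,0.0,-0.32,0.0,0.0,0.0,255.0],[0.0,0.0,-0.32,0.0,0.0,0.0,255.0],[0.0,0.0,-0.32,0.0,0.0,0.0,255.0]]
[[-0.07,-0.26,0.01,0.0,0.0,-0.15,255.0],[-0.06,-0.27,0.01,0.0,0.0,-0.15,255.0],[-0.05,-0.26,0.02,0.0,0.0,-0.15,255.0],[-0.05,-0.27,0.01,0.0,0.0,-0.15,255.0],[-0.04,-0.27,0.01,0.0,0.0,-0.15,255.0],[-0.04,-0.27,0.01,0.0,0.0,-0.15,255.0],[-0.03,-0.27,0.02,0.0,0.0,-0.15,255.0],[-0.03,-0.27,0.01,0.0,0.0,-0.14,255.0],[-0.02,-0.27,0.01,0.0,0.0,-0.15,255.0],[-0.02,-0.27,0.01,0.0,0.0,-0.15,255.0]]
[[-0.01,-0.27,0.01,0.0,0.0,-0.15,255.0],[0.0,-0.28,0.02,0.0,0.0,-0.15,255.0],[0.0,-0.27,0.01,0.0,0.0,-0.15,255.0],[0.01,-0.27,0.01,0.0,0.0,-0.15,255.0],[0.01,-0.27,0.01,0.0,0.0,-0.15,255.0],[0.02,-0.27,0.01,0.0,0.0,-0.15,255.0],[0.02,-0.27,0.02,0.0,0.0,-0.15,255.0],[0.03,-0.27,0.01,0.0,0.0,-0.15,255.0],[0.04,-0.27,0.01,0.0,0.0,-0.15,255.0],[0.04,-0.27,0.01,0.0,0.0,-0.15,255.0]]
```

Call:
drive_tool --commands '[[[0, 0, -0.08, 0, 0, 0, 255], [0, 0, -0.08, 0, 0, 0, 255], [0, 0, -0.08, 0, 0, 0, 255], [0, 0, -0.08, 0, 0, 0, 255], [0, 0, -0.08, 0, 0, 0, 255], [0, 0, -0.32, 0, 0, 0, 255], [0, 0, -0.32, 0, 0, 0, 255], [0, 0, -0.32, 0, 0, 0, 255], [0, 0, -0.32, 0, 0, 0, 255], [0, 0, -0.32, 0, 0, 0, 255]]]'

```text
time_s: 15.05
eef_pos: [0.5818, -0.0885, 0.2885]
eef_rot: [0.0, 0.995, -0.103, -0.0]
wrist_force: [0.7, -1.0, -0.4]
opening: 0.338
```

Call:
drive_tool --commands '[[[-0.07, -0.26, 0.01, 0, 0, -0.15, 255], [-0.06, -0.27, 0.01, 0, 0, -0.15, 255], [-0.05, -0.26, 0.02, 0, 0, -0.15, 255], [-0.05, -0.27, 0.01, 0, 0, -0.15, 255], [-0.04, -0.27, 0.01, 0, 0, -0.15, 255], [-0.04, -0.27, 0.01, 0, 0, -0.15, 255], [-0.03, -0.27, 0.02, 0, 0, -0.15, 255], [-0.03, -0.27, 0.01, 0, 0, -0.14, 255], [-0.02, -0.27, 0.01, 0, 0, -0.15, 255], [-0.02, -0.27, 0.01, 0, 0, -0.15, 255]]]'

```text
time_s: 16.05
eef_pos: [0.5762, 0.0483, 0.2805]
eef_rot: [-0.0, 1.0, 0.002, -0.001]
wrist_force: [-0.9, 0.5, -0.9]
opening: 0.337
```

Call:
drive_tool --commands '[[[-0.01, -0.27, 0.01, 0, 0, -0.15, 255], [0, -0.28, 0.02, 0, 0, -0.15, 255], [0, -0.27, 0.01, 0, 0, -0.15, 255], [0.01, -0.27, 0.01, 0, 0, -0.15, 255], [0.01, -0.27, 0.01, 0, 0, -0.15, 255], [0.02, -0.27, 0.01, 0, 0, -0.15, 255], [0.02, -0.27, 0.02, 0, 0, -0.15, 255], [0.03, -0.27, 0.01, 0, 0, -0.15, 255], [0.04, -0.27, 0.01, 0, 0, -0.15, 255], [0.04, -0.27, 0.01, 0, 0, -0.15, 255]]]'

```text
time_s: 17.05
eef_pos: [0.5711, 0.1842, 0.2745]
eef_rot: [-0.0, 0.994, 0.106, -0.001]
wrist_force: [0.6, 0.2, -1.0]
opening: 0.337
```

```bash
python3 - <<'E'
from h import *
state(); print(cp(-.004,0,.12)); b=cam("side"); W=cloud(b)
a=cam("top"); t=[cv2.resize(x["pixels"][r:r+180,c:c+228,::-1],(400,316)) for x,r,c in((a,110,115),(b,220,130))]
cv2.imwrite("pics/g4.png",cv2.hconcat(t))
rows([(cp(-.004,0,.06),YAW,0,7),(cp(-.004,0,.04),YAW,0,5)],255)
E
```

```text
t 17.05 grasp [0.5709 0.1843 0.1198] z [-0.002  0.    -1.   ] F [ 0.6  0.2 -1. ] open 0.337 q [0.11 0.38 1.64 0.   1.12 1.47]
[0.57108887 0.18316153 0.12      ]
max 0.17
[[0.0,0.01,0.17,0.0,0.0,0.0,255.0],[0.0,0.0,0.17,0.0,0.0,0.01,255.0],[0.0,0.01,0.17,0.0,0.01,0.0,255.0],[0.0,0.0,0.17,0.0,0.0,0.0,255.0],[0.0,0.01,0.17,0.0,0.0,0.01,255.0],[0.0,0.0,0.17,-0.01,0.0,0.0,255.0],[0.0,0.01,0.17,0.0,0.0,0.0,255.0],[0.0,0.0,0.08,0.0,0.0,0.0,255.0],[0.0,0.0,0.08,0.0,0.0,0.0,255.0],[0.0,0.0,0.08,0.0,0.0,0.0,255.0]]
[[0.0,0.0,0.08,0.0,0.0,0.0,255.0],[0.0,-0.01,0.08,0.0,0.0,0.0,255.0]]
```

View pics/g4.png

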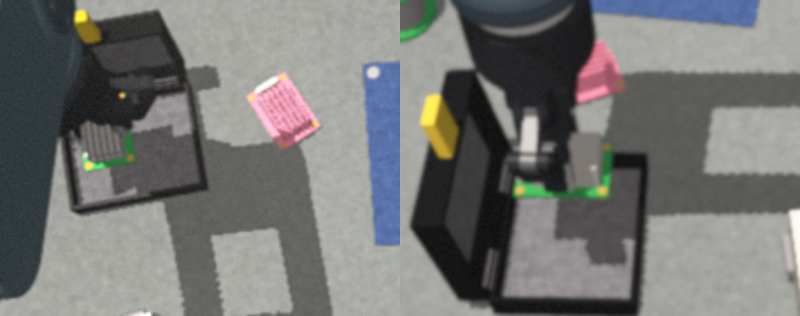

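The board is held level over the open case, at (110,145) in the left half and (565,165) in the right. Lowering.

Call:
drive_tool --commands '[[[0, 0.01, 0.17, 0, 0, 0, 255], [0, 0, 0.17, 0, 0, 0, 255], [0, 0.01, 0.17, 0, 0, 0, 255], [0, 0, 0.17, 0, 0, 0, 255], [0, 0, 0.17, 0, 0, 0, 255], [0, 0, 0.17, 0, 0, 0, 255], [0, 0, 0.17, 0, 0, 0, 255], [0, 0, 0.1, 0, 0, 0, 255], [0, 0, 0.1, 0, 0, 0, 255], [0, 0, 0.1, 0, 0, 0, 255]]]'

```text
time_s: 18.15
eef_pos: [0.5714, 0.1821, 0.1998]
eef_rot: [-0.0, 0.994, 0.106, -0.001]
wrist_force: [0.9, 0.2, -0.7]
opening: 0.337
```

Call:
drive_tool --commands '[[[0, 0, 0.06, 0, 0, 0, 255], [0, 0, 0.04, 0, 0, 0, 255], [0, 0, 0.02, 0, 0, 0, 255], [0, 0, 0, 0, 0, 0, 255], [0, 0, 0, 0, 0, 0, 255]]]'

```text
time_s: 18.65
eef_pos: [0.5713, 0.1821, 0.1942]
eef_rot: [-0.0, 0.994, 0.106, -0.001]
wrist_force: [-0.2, -0.0, -0.6]
opening: 0.332
```

```bash
python3 -c "
from h import *
state()"
```

```text
t 18.65 grasp [0.5711 0.1821 0.0395] z [-0.001  0.    -1.   ] F [-0.2 -0.  -0.6] open 0.332 q [0.11 0.5  1.67 0.   0.98 1.47]
```

Call:
drive_tool --commands '[[[0, 0, 0.03, 0, 0, 0, 255], [0, 0, 0.03, 0, 0, 0, 255], [0, 0, 0.02, 0, 0, 0, 255], [0, 0, 0.02, 0, 0, 0, 255], [0, 0, 0.01, 0, 0, 0, 255], [0, 0, 0, 0, 0, 0, 255], [0, 0, 0, 0, 0, 0, 255]]]'

```text
time_s: 19.35
eef_pos: [0.5712, 0.1821, 0.1885]
eef_rot: [-0.0, 0.994, 0.106, -0.001]
wrist_force: [0.4, 0.4, -0.2]
opening: 0.341
```

Call:
drive_tool --commands '[[[0, 0, 0.01, 0, 0, 0, 255], [0, 0, 0.01, 0, 0, 0, 255], [0, 0, 0, 0, 0, 0, 255]]]'

```text
time_s: 19.65
eef_pos: [0.5713, 0.1821, 0.188]
eef_rot: [-0.0, 0.994, 0.106, -0.001]
wrist_force: [-2.5, -0.4, 5.0]
opening: 0.336
```

```bash
python3 -c "
from h import *
state()"
```

```text
t 19.65 grasp [0.571  0.1821 0.0333] z [-0.002  0.    -1.   ] F [-2.5 -0.4  5. ] open 0.336 q [0.11 0.51 1.67 0.   0.97 1.47]
```

Contact came at exactly the predicted height (0.0333 m, 5 N). Releasing slowly and lifting off.

Call:
drive_tool --commands '[[[0, 0, 0, 0, 0, 0, 150], [0, 0, 0, 0, 0, 0, 120], [0, 0, 0, 0, 0, 0, 110], [0, 0, 0, 0, 0, 0, 110], [0, 0, -0.06, 0, 0, 0, 110], [0, 0, -0.1, 0, 0, 0, 110], [0, 0, -0.2, 0, 0, 0, 110], [0, 0, -0.3, 0, 0, 0, 110], [0, 0, -0.4, 0, 0, 0, 110], [0, 0, -0.4, 0, 0, 0, 110]]]'

```text
time_s: 20.65
eef_pos: [0.5715, 0.1821, 0.2625]
eef_rot: [-0.0, 0.994, 0.106, -0.0]
wrist_force: [0.5, 0.5, -0.2]
opening: 0.569
```

```bash
python3 - <<'E'
from h import *
state(); b=cam("side")
cv2.imwrite("pics/g5.png",cv2.resize(b["pixels"][220:400,130:358,::-1],(500,395)))
W=cloud(b); w=W.reshape(-1,3); s=cv2.cvtColor(b["pixels"],cv2.COLOR_RGB2HSV).reshape(-1,3); L=(w-CASE)@np.c_[EX,EY,[0,0,1]]
near=np.isfinite(w[:,2])&(abs(L[:,0])<.045)&(abs(L[:,1])<.058)
for n,k in(("sink",near&(s[:,1]<45)&(w[:,2]>.026)&(w[:,2]<.04)&(s[:,2]>80)),("green",near&(s[:,0]>40)&(s[:,0]<80)&(s[:,1]>90)&(w[:,2]<.02))):
    q=L[k]; print(n,len(q),np.percentile(q,[2,50,98],axis=0).round(4)) if len(q) else 0
    if n=="sink": print(np.linalg.lstsq(np.c_[q[:,:2],np.ones(len(q))],q[:,2],rcond=None)[0].round(3))
# lid angle: inner face plane of the lid
k=np.isfinite(w[:,2])&(L[:,0]>.05)&(L[:,0]<.10)&(abs(L[:,1])<.05)&(w[:,2]>.05)&(w[:,2]<.12)&(s[:,1]<120); q=L[k]
print("lid",len(q),np.linalg.lstsq(np.c_[q[:,2]-.022,np.ones(len(q))],q[:,0]-.052,rcond=None)[0])
y=np.isfinite(w[:,2])&(s[:,0]>18)&(s[:,0]<35)&(s[:,1]>120)&(w[:,2]>.1)&(abs(L[:,1])<.05)&(L[:,0]>.0); q=L[y]; print("tab",len(q),np.percentile(q,[5,50,95],axis=0).round(4),tab(1.72)@EX-CASE@EX)
E
```

```text
t 20.65 grasp [0.5713 0.1821 0.1078] z [-0.001  0.    -1.   ] F [ 0.5  0.5 -0.2] open 0.569 q [0.11 0.4  1.65 0.   1.1  1.47]
sink 722 [[-0.0282 -0.0149  0.0266]
 [-0.0088  0.003   0.0312]
 [ 0.016   0.0153  0.0346]]
[ 0.001 -0.027  0.031]
green 345 [[-0.0341 -0.0136  0.0048]
 [-0.0073  0.0168  0.0102]
 [ 0.026   0.022   0.0125]]
lid 619 [0.1089903  0.01934354]
tab 557 [[ 0.0674 -0.01    0.1242]
 [ 0.0712  0.0053  0.1481]
 [ 0.0794  0.0129  0.1637]] 0.07809816869703878
```

View pics/g5.png

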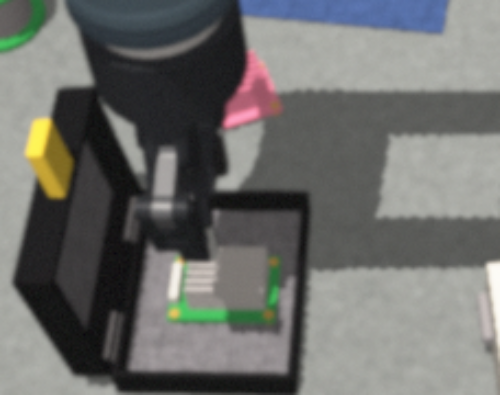

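The board lies flat in the case, centred and clear of the walls, at (225,290) in the crop with the heat sink up. I'll go back over the lid to regrip the tab.

```bash
python3 - <<'E'
from h import *
a=1.68; T=tab(a)+.001*EY; d=ori(YAW,-30).apply([0,0,1]); print(T)
state(); rows([(cp(-.004,0,.24),YAW,0,6),(T-.12*d,YAW,-30,10),(T-.04*d,YAW,-30,5),(T,YAW,-30,6)],100)
E
```

```text
[0.64618576 0.20028363 0.14946867]
t 20.7 grasp [0.5737 0.1825 0.1118] z [ 0.005  0.001 -1.   ] F [ 2.4 -0.1  2.1] open 0.572 q [0.11 0.39 1.64 0.   1.1  1.47]
max 0.44
[[0.0,0.0,-0.43,0.0,-0.01,0.0,100.0],[-0.01,-0.01,-0.42,0.0,0.0,0.0,100.0],[0.0,0.0,-0.43,0.0,-0.01,0.0,100.0],[-0.01,0.0,-0.43,0.0,0.0,0.0,100.0],[0.0,-0.01,-0.43,0.0,-0.01,0.0,100.0],[-0.01,0.0,-0.42,0.0,-0.01,0.0,100.0],[0.44,0.0,-0.02,0.0,-0.37,0.0,100.0],[0.43,0.0,-0.04,0.0,-0.38,0.0,100.0],[0.43,-0.01,-0.05,0.0,-0.37,0.0,100.0],[0.43,0.0,-0.07,0.0,-0.38,0.0,100.0]]
[[0.43,0.0,-0.08,0.0,-0.37,0.0,100.0],[0.42,0.0,-0.09,0.0,-0.38,0.0,100.0],[0.41,0.0,-0.11,0.0,-0.37,0.0,100.0],[0.41,-0.01,-0.12,0.0,-0.38,0.0,100.0],[0.4,0.0,-0.13,0.0,-0.37,0.0,100.0],[0.4,0.0,-0.14,0.0,-0.38,0.0,100.0],[0.0,0.0,0.32,0.0,0.0,0.0,100.0],[0.0,0.0,0.32,0.0,0.0,0.0,100.0],[0.0,0.0,0.32,0.0,0.0,0.0,100.0],[0.0,0.0,0.32,0.0,0.0,0.0,100.0]]
[[0.0,0.0,0.32,0.0,0.0,0.0,100.0],[0.0,0.0,0.13,0.0,0.0,0.0,100.0],[0.0,0.0,0.14,0.0,0.0,0.0,100.0],[0.0,0.0,0.13,0.0,0.0,0.0,100.0],[0.0,0.0,0.13,0.0,0.0,0.0,100.0],[0.0,0.0,0.13,0.0,0.0,0.0,100.0],[0.0,0.0,0.14,0.0,0.0,0.0,100.0]]
```

Call:
drive_tool --commands '[[[0, 0, -0.43, 0, 0, 0, 100], [0, 0, -0.43, 0, 0, 0, 100], [0, 0, -0.43, 0, 0, 0, 100], [0, 0, -0.43, 0, 0, 0, 100], [0, 0, -0.43, 0, 0, 0, 100], [0, 0, -0.42, 0, 0, 0, 100], [0.44, 0, -0.02, 0, -0.37, 0, 100], [0.43, 0, -0.04, 0, -0.38, 0, 100], [0.43, 0, -0.05, 0, -0.37, 0, 100], [0.43, 0, -0.07, 0, -0.38, 0, 100]]]'

```text
time_s: 21.7
eef_pos: [0.6573, 0.2005, 0.3924]
eef_rot: [0.011, 0.989, 0.105, -0.105]
wrist_force: [0.1, -0.4, -0.1]
opening: 0.612
```

Call:
drive_tool --commands '[[[0.43, 0, -0.08, 0, -0.37, 0, 100], [0.42, 0, -0.09, 0, -0.38, 0, 100], [0.41, 0, -0.11, 0, -0.37, 0, 100], [0.41, 0, -0.12, 0, -0.38, 0, 100], [0.4, 0, -0.13, 0, -0.37, 0, 100], [0.4, 0, -0.14, 0, -0.38, 0, 100], [0, 0, 0, 0, 0, 0, 100], [0, 0, 0, 0, 0, 0, 100]]]'

```text
time_s: 22.5
eef_pos: [0.7815, 0.2271, 0.3798]
eef_rot: [0.027, 0.96, 0.102, -0.259]
wrist_force: [0.5, 1.0, -0.1]
opening: 0.611
```

```bash
python3 - <<'E'
from h import *
a=1.68; T=tab(a)+.001*EY; d=ori(YAW,-30).apply([0,0,1])
state(); rows([(T-.04*d,YAW,-30,5),(T,YAW,-30,5)],100)
E
```

```text
t 22.5 grasp [0.7055 0.2109 0.2461] z [-0.491 -0.105 -0.865] F [ 0.5  1.  -0.1] open 0.611 q [ 0.14  0.97  0.55 -0.04  2.15  1.49]
max 0.3
[[-0.02,-0.01,0.3,0.0,0.0,0.0,100.0],[-0.01,-0.01,0.29,0.0,0.01,0.0,100.0],[-0.02,-0.01,0.3,0.0,0.0,0.0,100.0],[-0.02,0.0,0.29,0.0,0.01,0.0,100.0],[-0.01,-0.01,0.3,0.0,0.0,0.0,100.0],[0.0,0.0,0.16,0.0,0.0,0.0,100.0],[0.0,0.0,0.16,0.0,0.0,0.0,100.0],[0.0,0.0,0.16,0.0,0.0,0.0,100.0],[0.0,0.0,0.16,0.0,0.0,0.0,100.0],[0.0,0.0,0.16,0.0,0.0,0.0,100.0]]
```

Call:
drive_tool --commands '[[[-0.02, -0.01, 0.3, 0, 0, 0, 100], [-0.01, -0.01, 0.29, 0, 0, 0, 100], [-0.02, -0.01, 0.3, 0, 0, 0, 100], [-0.02, 0, 0.29, 0, 0, 0, 100], [-0.01, -0.01, 0.3, 0, 0, 0, 100], [0, 0, 0.16, 0, 0, 0, 100], [0, 0, 0.16, 0, 0, 0, 100], [0, 0, 0.16, 0, 0, 0, 100], [0, 0, 0.16, 0, 0, 0, 100], [0, 0, 0.16, 0, 0, 0, 100]]]'

```text
time_s: 23.5
eef_pos: [0.7216, 0.2164, 0.2845]
eef_rot: [0.027, 0.96, 0.102, -0.258]
wrist_force: [-0.9, -0.1, 0.8]
opening: 0.607
```

Call:
drive_tool --commands '[[[0, 0, 0, 0, 0, 0, 150], [0, 0, 0, 0, 0, 0, 180], [0, 0, 0, 0, 0, 0, 255], [0, 0, 0, 0, 0, 0, 255], [0, 0, 0, 0, 0, 0, 255], [0, 0, 0, 0, 0, 0, 255]]]'

```text
time_s: 24.1
eef_pos: [0.7221, 0.2157, 0.2847]
eef_rot: [0.028, 0.96, 0.102, -0.258]
wrist_force: [1.0, -5.5, -1.9]
opening: 0.267
```

```bash
python3 - <<'E'
from h import *
state(); print(tab(1.68)); arc(1.68,.03,-30,30,40,255)
E
```

```text
t 24.1 grasp [0.6463 0.1993 0.1509] z [-0.49  -0.106 -0.865] F [ 1.  -5.5 -1.9] open 0.267 q [ 0.14  0.86  0.92 -0.04  1.89  1.5 ]
[0.64639538 0.19930584 0.14946867]
max 0.2
[[-0.17,0.0,0.06,0.0,0.2,0.0,255.0],[-0.18,0.0,0.05,0.0,0.19,0.0,255.0],[-0.18,0.0,0.04,0.0,0.18,0.0,255.0],[-0.17,0.0,0.05,0.0,0.19,0.0,255.0],[-0.18,0.0,0.04,0.0,0.19,0.0,255.0],[-0.18,0.0,0.05,0.0,0.19,0.0,255.0],[-0.17,0.0,0.05,0.0,0.18,0.0,255.0],[-0.18,0.0,0.05,0.0,0.19,0.0,255.0],[-0.17,0.0,0.05,0.01,0.19,0.0,255.0],[-0.18,0.0,0.06,0.0,0.19,0.0,255.0]]
[[-0.17,0.0,0.05,0.0,0.18,0.0,255.0],[-0.17,0.0,0.06,0.0,0.19,0.0,255.0],[-0.17,0.0,0.05,0.0,0.19,0.0,255.0],[-0.17,0.0,0.06,0.0,0.19,0.0,255.0],[-0.17,0.0,0.06,0.0,0.18,0.0,255.0],[-0.17,0.0,0.07,0.0,0.19,0.0,255.0],[-0.17,0.0,0.06,0.0,0.19,0.0,255.0],[-0.17,0.0,0.06,0.0,0.19,0.0,255.0],[-0.16,0.0,0.07,0.0,0.18,0.0,255.0],[-0.17,0.0,0.07,0.0,0.19,0.0,255.0]]
[[-0.16,0.0,0.06,0.0,0.19,0.0,255.0],[-0.16,0.0,0.07,0.0,0.19,0.0,255.0],[-0.17,0.0,0.07,0.0,0.18,0.0,255.0],[-0.16,0.0,0.08,0.0,0.19,0.0,255.0],[-0.16,0.01,0.07,0.0,0.19,-0.01,255.0],[-0.15,0.0,0.07,0.0,0.19,0.0,255.0],[-0.16,-0.01,0.08,0.0,0.18,0.0,255.0],[-0.16,0.0,0.08,0.0,0.19,0.0,255.0],[-0.15,0.0,0.07,0.0,0.19,0.0,255.0],[-0.16,0.0,0.08,0.0,0.19,0.0,255.0]]
[[-0.15,0.0,0.08,0.0,0.18,0.0,255.0],[-0.15,0.0,0.08,0.0,0.19,0.0,255.0],[-0.15,0.0,0.09,0.0,0.19,0.0,255.0],[-0.15,0.0,0.08,0.0,0.19,0.0,255.0],[-0.15,0.0,0.08,0.0,0.18,0.0,255.0],[-0.14,0.0,0.09,0.0,0.19,0.0,255.0],[-0.15,0.0,0.08,0.0,0.19,0.0,255.0],[-0.14,0.0,0.09,0.0,0.19,0.0,255.0],[-0.15,0.0,0.09,0.0,0.18,0.0,255.0],[-0.14,0.0,0.09,0.0,0.19,0.0,255.0]]
```

The tab is regripped. Closing along the reverse arc.

Call:
drive_tool --commands '[[[-0.17, 0.01, 0.05, 0, 0.2, 0, 255], [-0.18, 0, 0.05, 0, 0.19, 0, 255], [-0.18, 0, 0.04, 0, 0.18, 0, 255], [-0.17, 0, 0.05, 0, 0.19, 0, 255], [-0.18, 0, 0.04, 0, 0.19, 0, 255], [-0.18, 0, 0.05, 0, 0.19, 0, 255], [-0.17, 0, 0.05, 0, 0.18, 0, 255], [-0.18, 0, 0.05, 0, 0.19, 0, 255], [-0.17, 0, 0.05, 0, 0.19, 0, 255], [-0.18, 0, 0.06, 0, 0.19, 0, 255]]]'

```text
time_s: 25.1
eef_pos: [0.6352, 0.1971, 0.2994]
eef_rot: [0.013, 0.987, 0.105, -0.125]
wrist_force: [4.6, -2.0, 2.5]
opening: 0.269
```

Call:
drive_tool --commands '[[[-0.17, 0, 0.05, 0, 0.18, 0, 255], [-0.17, 0, 0.06, 0, 0.19, 0, 255], [-0.17, 0, 0.05, 0, 0.19, 0, 255], [-0.17, 0, 0.06, 0, 0.19, 0, 255], [-0.17, 0, 0.06, 0, 0.18, 0, 255], [-0.17, 0, 0.07, 0, 0.19, 0, 255], [-0.17, 0, 0.06, 0, 0.19, 0, 255], [-0.17, 0, 0.06, 0, 0.19, 0, 255], [-0.16, 0, 0.07, 0, 0.18, 0, 255], [-0.17, 0, 0.07, 0, 0.19, 0, 255]]]'

```text
time_s: 26.1
eef_pos: [0.5496, 0.1789, 0.2828]
eef_rot: [-0.0, 0.994, 0.106, 0.004]
wrist_force: [-2.4, -2.7, 13.5]
opening: 0.266
```

```bash
python3 - <<'E'
from h import *
state(); a=1.68-1.65/2; print(tab(a)); arc(a,.03,0,30,20,255)
E
```

```text
t 26.1 grasp [0.5508 0.1791 0.1281] z [ 0.008  0.001 -1.   ] F [-2.4 -2.7 13.5] open 0.266 q [0.11 0.32 1.7  0.   1.11 1.47]
[0.54823789 0.1782627  0.12393318]
max 0.19
[[-0.19,0.01,0.15,0.0,0.13,0.0,255.0],[-0.17,0.0,0.07,0.0,0.19,0.0,255.0],[-0.16,0.0,0.07,0.0,0.19,0.0,255.0],[-0.16,0.0,0.07,0.0,0.18,0.0,255.0],[-0.16,0.0,0.07,0.0,0.19,0.0,255.0],[-0.16,0.0,0.08,0.0,0.19,0.0,255.0],[-0.15,0.0,0.07,0.0,0.19,0.0,255.0],[-0.16,0.0,0.08,0.0,0.18,0.0,255.0],[-0.16,0.0,0.08,0.0,0.19,0.0,255.0],[-0.15,0.0,0.08,0.0,0.19,0.0,255.0]]
[[-0.15,0.0,0.08,0.0,0.19,0.0,255.0],[-0.15,0.0,0.08,0.0,0.18,0.0,255.0],[-0.15,0.0,0.08,0.0,0.19,0.0,255.0],[-0.15,0.0,0.08,0.0,0.19,0.0,255.0],[-0.15,0.0,0.09,0.0,0.19,0.0,255.0],[-0.15,-0.01,0.08,0.0,0.18,0.0,255.0],[-0.14,0.0,0.09,0.0,0.19,0.0,255.0],[-0.15,0.0,0.08,0.0,0.19,0.0,255.0],[-0.14,0.0,0.09,0.0,0.19,0.0,255.0],[-0.14,0.0,0.09,0.0,0.18,0.0,255.0]]
```

Call:
drive_tool --commands '[[[-0.17, 0, 0.09, 0, 0.17, 0, 255], [-0.17, 0, 0.07, 0, 0.19, 0, 255], [-0.16, 0, 0.07, 0, 0.19, 0, 255], [-0.16, 0, 0.07, 0, 0.18, 0, 255], [-0.16, 0, 0.07, 0, 0.19, 0, 255], [-0.16, 0, 0.08, 0, 0.19, 0, 255], [-0.15, 0, 0.07, 0, 0.19, 0, 255], [-0.16, 0, 0.08, 0, 0.18, 0, 255], [-0.16, 0, 0.08, 0, 0.19, 0, 255], [-0.15, 0, 0.08, 0, 0.19, 0, 255]]]'

```text
time_s: 27.1
eef_pos: [0.4751, 0.1629, 0.234]
eef_rot: [-0.014, 0.986, 0.105, 0.13]
wrist_force: [-7.1, -3.4, 10.4]
opening: 0.262
```

```bash
python3 - <<'E'
from h import *
state(); a=1.68-1.65*.75; print(tab(a)); arc(a,.0,15,30,10,255)
E
```

```text
t 27.1 grasp [0.5144 0.1714 0.0846] z [ 0.254  0.055 -0.966] F [-7.1 -3.4 10.4] open 0.262 q [0.08 0.19 2.01 0.05 0.69 1.41]
[0.51479023 0.17109214 0.08356359]
max 0.19
[[-0.15,0.01,0.11,0.0,0.18,0.0,255.0],[-0.16,0.0,0.08,0.0,0.19,0.0,255.0],[-0.16,0.0,0.09,0.0,0.19,0.0,255.0],[-0.15,0.0,0.09,0.0,0.18,0.0,255.0],[-0.15,0.0,0.09,0.0,0.19,0.0,255.0],[-0.15,0.0,0.1,0.0,0.19,0.0,255.0],[-0.15,0.0,0.09,0.0,0.19,0.0,255.0],[-0.14,0.0,0.09,0.0,0.18,0.0,255.0],[-0.15,0.0,0.1,0.0,0.19,0.0,255.0],[-0.14,0.0,0.1,0.0,0.19,0.0,255.0]]
```

Call:
drive_tool --commands '[[[-0.15, 0.01, 0.1, 0, 0.18, 0, 255], [-0.16, 0, 0.08, 0, 0.19, 0, 255], [-0.16, 0, 0.09, 0, 0.19, 0, 255], [-0.15, 0, 0.09, 0, 0.18, 0, 255], [-0.15, 0, 0.09, 0, 0.19, 0, 255], [-0.15, 0, 0.1, 0, 0.19, 0, 255], [-0.15, 0, 0.09, 0, 0.19, 0, 255], [-0.14, 0, 0.09, 0, 0.18, 0, 255], [-0.14, 0, 0.09, 0, 0.19, 0, 255], [0, 0, 0, 0, 0, 0, 255]]]'

```text
time_s: 28.1
eef_pos: [0.4278, 0.1526, 0.1707]
eef_rot: [-0.026, 0.964, 0.102, 0.244]
wrist_force: [-2.7, 0.1, 2.7]
opening: 0.266
```

```bash
python3 - <<'E'
from h import *
state(); print(tab(0)); rows([(tab(0)-[0,0,.001],YAW,30,3)],255)
E
```

```text
t 28.1 grasp [0.4997 0.1682 0.0346] z [ 0.465  0.101 -0.88 ] F [-2.7  0.1  2.7] open 0.266 q [0.06 0.21 2.21 0.32 0.24 1.13]
[0.49971069 0.16785937 0.029     ]
max 0.07
[[-0.05,0.0,0.04,0.0,0.07,0.0,255.0],[-0.05,0.0,0.04,0.0,0.06,0.0,255.0],[-0.05,0.0,0.04,-0.01,0.07,-0.01,255.0]]
```

Call:
drive_tool --commands '[[[-0.02, 0, 0.04, 0, 0, 0, 255], [-0.02, 0, 0.04, 0, 0, 0, 255], [-0.02, 0, 0.04, 0, 0, 0, 255], [0, 0, 0, 0, 0, 0, 255], [0, 0, 0, 0, 0, 0, 255]]]'

```text
time_s: 28.6
eef_pos: [0.4277, 0.1526, 0.1638]
eef_rot: [-0.026, 0.964, 0.102, 0.242]
wrist_force: [-5.8, -0.3, 3.0]
opening: 0.265
```

```bash
python3 - <<'E'
from h import *
state()
E
```

```text
t 28.6 grasp [0.4992 0.1681 0.0275] z [ 0.462  0.1   -0.881] F [-5.8 -0.3  3. ] open 0.265 q [0.06 0.23 2.21 0.34 0.23 1.1 ]
```

Call:
drive_tool --commands '[[[-0.01, 0, 0.02, 0, 0, 0, 255], [-0.01, 0, 0.02, 0, 0, 0, 255], [0, 0, 0, 0, 0, 0, 255]]]'

```text
time_s: 28.9
eef_pos: [0.4277, 0.1526, 0.1619]
eef_rot: [-0.026, 0.964, 0.103, 0.243]
wrist_force: [-11.4, -2.7, 13.2]
opening: 0.266
```

Call:
drive_tool --commands '[[[-0.01, 0, 0.02, 0, 0, 0, 255], [-0.01, 0, 0.02, 0, 0, 0, 255], [0, 0, 0, 0, 0, 0, 255]]]'

```text
time_s: 29.2
eef_pos: [0.4275, 0.1526, 0.161]
eef_rot: [-0.026, 0.964, 0.103, 0.244]
wrist_force: [-33.2, -9.7, 46.8]
opening: 0.267
```

```bash
python3 - <<'E'
from h import *
state(); b=cam("side"); cv2.imwrite("pics/g6.png",cv2.resize(b["pixels"][260:420,150:352,::-1],(500,395)))
W=cloud(b); w=W.reshape(-1,3); s=cv2.cvtColor(b["pixels"],cv2.COLOR_RGB2HSV).reshape(-1,3); L=(w-CASE)@np.c_[EX,EY,[0,0,1]]
k=np.isfinite(w[:,2])&(abs(L[:,0])<.045)&(abs(L[:,1])<.058)&(w[:,2]>.036); q=L[k]; print(len(q),np.linalg.lstsq(np.c_[q[:,:2],np.ones(len(q))],q[:,2],rcond=None)[0].round(4))
E
```

```text
t 29.2 grasp [0.4994 0.1682 0.0248] z [ 0.464  0.101 -0.88 ] F [-33.2  -9.7  46.8] open 0.267 q [0.06 0.24 2.21 0.36 0.22 1.08]
5492 [ 0.0056 -0.001   0.0434]
```

View pics/g6.png

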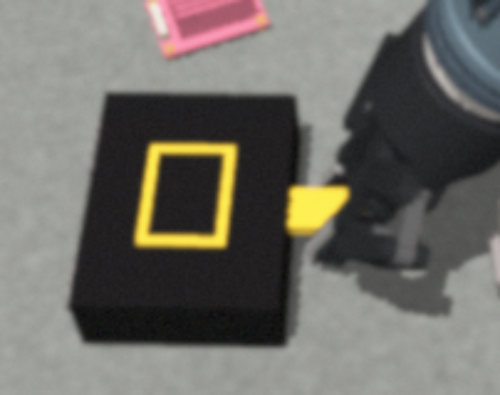

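The image shows the lid shut (top slope about 0.005, height 43.4 mm) and it pushes back hard. I'll ease off, release and retreat.

Call:
drive_tool --commands '[[[0.02, 0, -0.04, 0, 0, 0, 255], [0, 0, 0, 0, 0, 0, 150], [0, 0, 0, 0, 0, 0, 110], [0, 0, 0, 0, 0, 0, 90], [0, 0, 0, 0, 0, 0, 80], [0, 0, -0.2, 0, 0, 0, 80], [0, 0, -0.4, 0, 0, 0, 80], [0, 0, -0.5, 0, 0, 0, 80], [0, 0, -0.5, 0, 0, 0, 80], [0, 0, -0.5, 0, 0, 0, 80]]]'

```text
time_s: 30.25
eef_pos: [0.3787, 0.1417, 0.2542]
eef_rot: [-0.026, 0.964, 0.102, 0.243]
wrist_force: [0.2, -1.2, -0.4]
opening: 0.69
```

```bash
python3 - <<'E'
from h import *
state()
for n in("top","side"):
    b=cam(n); W=cloud(b); w=W.reshape(-1,3); s=cv2.cvtColor(b["pixels"],cv2.COLOR_RGB2HSV).reshape(-1,3); L=(w-CASE)@np.c_[EX,EY,[0,0,1]]
    k=np.isfinite(w[:,2])&(abs(L[:,0])<.045)&(abs(L[:,1])<.058)&(w[:,2]>.036); q=L[k]; print(n,len(q),np.linalg.lstsq(np.c_[q[:,:2],np.ones(len(q))],q[:,2],rcond=None)[0].round(4))
    y=np.isfinite(w[:,2])&(s[:,0]>18)&(s[:,0]<35)&(s[:,1]>120)&(L[:,0]<-.056)&(L[:,0]>-.1)&(abs(L[:,1])<.02)&(w[:,2]>.028); print("tab top z",np.median(w[y,2]),y.sum())
    cv2.imwrite(f"pics/f_{n}.png",b["pixels"][:,:,::-1])
a=cv2.imread("pics/f_top.png"); b=cv2.imread("pics/f_side.png"); cv2.imwrite("pics/f.png",cv2.hconcat([cv2.resize(a,(400,300)),cv2.resize(b,(400,300))]))
E
```

```text
t 30.25 grasp [0.4502 0.1571 0.118 ] z [ 0.463  0.1   -0.881] F [ 0.2 -1.2 -0.4] open 0.69 q [ 0.03 -0.13  2.31  0.19  0.48  1.25]
top 3876 [-0.0051 -0.0008  0.0434]
tab top z 0.033537257958817894 331
side 5505 [-0.0036 -0.0013  0.044 ]
tab top z 0.03382150724916434 449
```

View pics/f.png

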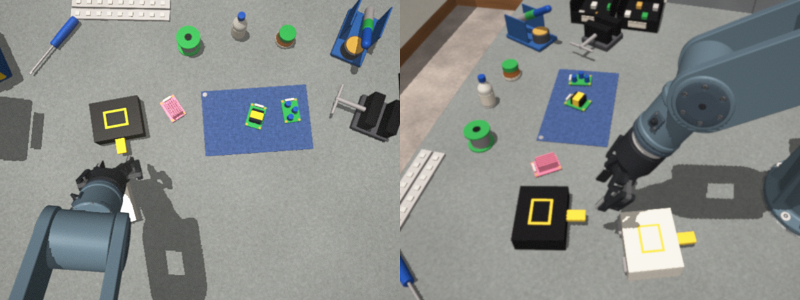

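The lid looks shut: the tab top reads 33.5–33.8 mm against 34 nominal, and the slope is −0.004 to −0.005. The slope did move slightly on release, though, so to rule out a hair's-breadth gap I'll press the lid front gently with closed fingertips.

```bash
python3 - <<'E'
from h import *
rows([(cp(-.05,0,.12),YAW,10,6),(cp(-.045,0,.075),YAW,10,4)],255)
E
```

```text
max 0.42
[[0.39,0.0,0.13,0.0,-0.39,0.0,255.0],[0.39,0.0,0.11,0.0,-0.38,0.0,255.0],[0.41,0.0,0.1,0.0,-0.39,0.0,255.0],[0.4,0.0,0.09,0.0,-0.39,0.0,255.0],[0.41,0.0,0.08,0.0,-0.38,0.0,255.0],[0.42,0.0,0.06,0.0,-0.39,0.01,255.0],[-0.02,0.0,0.23,0.0,0.0,0.0,255.0],[-0.01,0.0,0.22,0.0,0.0,0.0,255.0],[-0.02,0.0,0.23,0.0,0.0,0.0,255.0],[-0.01,0.0,0.22,0.0,0.0,-0.01,255.0]]
```

Call:
drive_tool --commands '[[[0.39, 0, 0.13, 0, -0.39, 0, 255], [0.39, 0, 0.11, 0, -0.38, 0, 255], [0.41, 0, 0.1, 0, -0.39, 0, 255], [0.4, 0, 0.09, 0, -0.39, 0, 255], [0.41, 0, 0.08, 0, -0.38, 0, 255], [0.42, 0, 0.06, 0, -0.39, 0, 255], [-0.02, 0, 0.23, 0, 0, 0, 255], [-0.01, 0, 0.22, 0, 0, 0, 255], [-0.02, 0, 0.23, 0, 0, 0, 255], [0, 0, 0, 0, 0, 0, 255]]]'

```text
time_s: 31.35
eef_pos: [0.5009, 0.1682, 0.2324]
eef_rot: [-0.009, 0.991, 0.105, 0.082]
wrist_force: [0.0, 0.5, -0.2]
opening: -0.002
```

```bash
python3 - <<'E'
from h import *
state(); o,p,R=now(); t=p+R.apply([0,0,.173]); print("tip z",t[2],"u,v",(t-CASE)@EX,(t-CASE)@EY)
E
```

```text
t 31.35 grasp [0.5257 0.1737 0.0798] z [ 0.16   0.036 -0.986] F [ 0.   0.5 -0.2] open -0.002 q [0.09 0.26 1.91 0.03 0.81 1.43]
tip z 0.06175065118436762 u,v -0.047388928680865604 0.0003263643587655905
```

Tip is 18 mm above the lid. I'll go down 15 mm, then in small steps.

Call:
drive_tool --commands '[[[0, 0, 0.1, 0, 0, 0, 255], [0, 0, 0.1, 0, 0, 0, 255], [0, 0, 0.08, 0, 0, 0, 255], [0, 0, 0.04, 0, 0, 0, 255], [0, 0, 0.02, 0, 0, 0, 255], [0, 0, 0.02, 0, 0, 0, 255], [0, 0, 0, 0, 0, 0, 255], [0, 0, 0, 0, 0, 0, 255]]]'

```text
time_s: 32.15
eef_pos: [0.5061, 0.1691, 0.218]
eef_rot: [-0.009, 0.991, 0.105, 0.085]
wrist_force: [-0.1, -0.3, 0.1]
opening: 0.001
```

Call:
drive_tool --commands '[[[0, 0, 0.02, 0, 0, 0, 255], [0, 0, 0, 0, 0, 0, 255], [0, 0, 0, 0, 0, 0, 255]]]'

```text
time_s: 32.45
eef_pos: [0.5062, 0.1692, 0.2169]
eef_rot: [-0.009, 0.991, 0.105, 0.084]
wrist_force: [-0.5, -0.5, 0.7]
opening: 0.001
```

Call:
drive_tool --commands '[[[0, 0, 0.02, 0, 0, 0, 255], [0, 0, 0.02, 0, 0, 0, 255], [0, 0, 0, 0, 0, 0, 255]]]'

```text
time_s: 32.75
eef_pos: [0.5066, 0.1693, 0.2158]
eef_rot: [-0.009, 0.991, 0.105, 0.084]
wrist_force: [-6.3, -0.9, 9.9]
opening: -0.0
```

Call:
drive_tool --commands '[[[0, 0, 0.02, 0, 0, 0, 255], [0, 0, 0, 0, 0, 0, 255]]]'

```text
time_s: 32.95
eef_pos: [0.5067, 0.1693, 0.2155]
eef_rot: [-0.009, 0.991, 0.105, 0.084]
wrist_force: [-10.3, -2.6, 19.7]
opening: -0.004
```

The lid is stiff under 20 N, well above what the hinge needs to move, so it is fully shut. Retreating clear.

Call:
drive_tool --commands '[[[0, 0, -0.1, 0, 0, 0, 255], [0, 0, -0.3, 0, 0, 0, 255], [0, 0, -0.5, 0, 0, 0, 255], [0, 0, -0.5, 0, 0, 0, 255], [0, 0, -0.5, 0, 0, 0, 255], [0, 0, -0.5, 0, 0, 0, 255], [0, 0, 0, 0, 0, 0, 255], [0, 0, 0, 0, 0, 0, 255]]]'

```text
time_s: 33.75
eef_pos: [0.4869, 0.165, 0.3324]
eef_rot: [-0.009, 0.991, 0.105, 0.085]
wrist_force: [-0.4, 0.7, -0.0]
opening: 0.002
```

```bash
python3 - <<'E'
from h import *
state()
for n in("top","side"):
    b=cam(n); W=cloud(b); w=W.reshape(-1,3); s=cv2.cvtColor(b["pixels"],cv2.COLOR_RGB2HSV).reshape(-1,3); L=(w-CASE)@np.c_[EX,EY,[0,0,1]]
    k=np.isfinite(w[:,2])&(abs(L[:,0])<.045)&(abs(L[:,1])<.058)&(w[:,2]>.036)&(w[:,2]<.06); q=L[k]; print(n,len(q),np.linalg.lstsq(np.c_[q[:,:2],np.ones(len(q))],q[:,2],rcond=None)[0].round(4) if len(q) else 0)
    y=np.isfinite(w[:,2])&(s[:,0]>18)&(s[:,0]<35)&(s[:,1]>120)&(L[:,0]<-.056)&(L[:,0]>-.1)&(abs(L[:,1])<.02)&(w[:,2]>.028); print("tab top z",np.median(w[y,2]),y.sum())
ctrl.hand_in()
E
```

```text
t 33.75 grasp [0.5127 0.1705 0.18  ] z [ 0.167  0.036 -0.985] F [-0.4  0.7 -0. ] open 0.002 q [0.09 0.07 1.89 0.02 1.01 1.44]
top 2334 [-0.003   0.0038  0.0432]
tab top z 0.03281387440961927 327
side 5519 [ 0.0012 -0.0003  0.0437]
tab top z 0.03324939643624222 444
the job is handed in; nothing more can be done
```

I opened the black case by its yellow tab, to about 1.7 rad, and set the heat-sink board flat inside with the heat sink up. I then closed the lid by the tab and handed the job in at about 34 s of the 62 s limit.

- **Board placement:** it touched the case floor at the predicted height with about 5 N before I let go. The picture afterwards showed it flat and clear of the walls.
- **Lid:** after I released the tab, the lid's slope reading had moved slightly. I pressed the lid front with about 20 N and it did not give. The last readings were lid top 43–44 mm (44 nominal), slope within 0.003 rad of flat, and tab top about 33 mm (34 nominal). All of these are within camera accuracy of shut.
- **At hand-in:** the robot was clear of everything.
- **Forces:** while pressing the lid shut by the tab, the wrist force reached about 58 N, well under the 120 N limit. Only the fingers were in contact then, but this is the one load above 40 N, so it would count against the 40 N limit if finger contact is included.

The two cameras disagreed by 3–4 mm in places, so I averaged them. That caused no trouble.

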